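# Prop the tilting mixer plate at 15 degrees on its tilt block

### The job

Set the small mixing desk, which sits on a hinged plate with a handle bar, to its 15 degree slope: raise the plate until it stays up by itself, stand the middle-height one of the three wooden tilt blocks upright in the pocket of the tray under the plate, all the way down, then lower the plate gently until it rests on the block. Leave the other two blocks and everything else on the trunks where they are.

Things in the scene. Friction and masses are not known exactly. Their poses are not given: they have to be found in the camera images.
- mixer_plate (a joint): angle of the tilting plate about its hinge pin, in rad: 0 lying flat on its rubber rests (as it starts), growing as the handle end rises, stop at 0.85. 15 degrees is 0.262. The hinge is stiff: the plate stays where it is left above about 0.5 rad, and below about 0.4 rad its own weight lets it sink. Raising it takes about 8 N at the handle
- pivot (a point): centre of the hinge pin on the fixed tray, 45 mm above the trunk top, pin along this frame's y; z is up, and its -x points from the pin towards the handle and the robot. The tray is a plywood base 283 x 298 x 20 mm with aluminium edging, from 39 mm behind the pin to 251 mm in front of it; the pin is at the far end, the plate opens like a lid at the robot's end
- handle (a point): centre of the steel handle bar across the plate's free edge: round, 18 mm in diameter, 134 mm clear between its brackets, along y of the pivot frame, 288 mm from the hinge pin along the plate and 14 mm above the line from pin to roller (59 mm above the trunk top when flat, 270 mm fully raised). A clear gap of 37 mm lies between bar and plate edge; only the trunk top is under the bar
- roller (a point): middle of the steel roller (16 mm in diameter, 150 mm long, along y) under the plate, 220 mm from the hinge pin; this is what rests on the tilt block. The plate is 12 mm plywood, 262 mm wide, lying on the roller, and carries the grey mixer (185 x 232 x 46 mm), screwed down
- pocket (a point): centre of the floor of the rectangular pocket in the tray's base under the roller, 212.5 mm in front of the pin, axes as the pivot frame: 37 mm (x) by 53 mm (y), 6 mm deep, floor 14 mm and mouth 20 mm above the trunk top. The raised handle and plate overhang it: a gripper pointing straight down does not fit, one leaned back towards the robot by 20 to 40 degrees does
- block_mid_centre (a point): centre (half-way up) of the middle block: plain beech, foot 34 mm (its x) by 50 mm (its y), 80 mm tall, about 100 g, standing upright on the trunk top; the one for 15 degrees. It enters the pocket with its x along the pocket's x (either way round)
- block_low_centre (a point): centre of the low block, same foot, 61 mm tall (gives 10 degrees); stays where it is
- block_high_centre (a point): centre of the tall block, same foot, 98 mm tall (gives 20 degrees); stays where it is
- block_mid: the middle block, origin at the centre of its underside, z up along its height
- tape: roll of black tape lying flat, 72 mm across, 19 mm high; bystander
- mic_b: handheld microphone, 250 mm long (its x), 51 mm thick, lying at the front left, between the robot and the tray; bystander
- bodypack: flat black pocket transmitter 90 x 64 x 22 mm with a stub aerial, lying at the front right; bystander
- torch: black pocket torch 115 mm long, 32 mm thick, lying on the left; bystander

How it is judged:
By the outcome, as a careful person would: the job done as asked, in the order asked, and still so for the second after the job is handed in, with the robot touching nothing.
It also fails if it takes over 66 s, if anything falls off the work surface, if the arm or the gripper's body presses on something with over 40 N, if the wrist force passes 120 N, or if a joint passes its speed limit or range.

### The arm

A 6-joint arm with a two-finger parallel gripper is mounted at the origin on the work surface. World frame = base frame: x ahead of the robot, y to its left, z up, the work surface at z = 0. Lengths are in m, angles in rad, forces in N, time in s.
With the tool pointing down it reaches from about 0.275 to 0.75 m from the base axis. Payload 10.2 kg.
Tool frame: the origin (TCP) lies at the very end of the fingers, on their centre line; the grasp point (between the pads) lies 19 mm behind it; z points along the fingers, y is the direction in which the jaws open and shut (so a half turn about z gives the same grasp; the last joint's range is limited). The gripper opens to 88 mm and grips with 3 to 60 N. Pads are 18 mm wide; open, the fingers measure 123 mm over their backs; the gripper's body (75 mm by 187 mm) begins 45 mm behind the grasp point.
Start: joints at [-0.223, 0.313, 1.498, -0, 1.331, -0.223], TCP at [0.525, -0, 0.239] pointing down, gripper open.
Joint ranges: [-2.94, 2.94], [-0.97, 2.17], [0.19, 2.56], [-1.23, 4.37], [0.02, 3.11], [-2.88, 2.88]. Speed limits (rad/s): [2.39, 2.39, 3.01, 3.14, 3.14, 3.14].

### API

Orientations are given as [roll, pitch, yaw] about the fixed x, y, z axes, in that order (R = Rz(yaw) Ry(pitch) Rx(roll)).
In Python, from rig import sensors, viewer, finish_job gives the robot as it stands.
- The arm moves only by the tool arm_command, never from a script. Its argument "commands" is a list of rows, each a list of 7 numbers: the turn, a rotation vector about the tool's x, y, z in rad, then the shift along the tool's x, y, z in m, then the closure in counts, from 0 (fully open) to 255 (shut). In form: [[rx, ry, rz, dx, dy, dz, grip], ...]. A call has 1 to 5 rows; each row is the pose to reach, as a shift and turn from the pose measured when the call began, along the tool's axes at that moment; what a row does not reach only later rows make up. A row lasts 1/8 s, in which the tool goes at most 62.5 mm and 10.7 degrees, less where a joint would pass 70% of its speed; a pose out of reach is approached as far as the arm can. A call with a gripper value outside its range is refused whole. The fingers move at their own pace and stop on an object; "squeeze" is the grip in N (left out, the last holds). Time passes only in rows, so rows that repeat a pose let the fingers close. It gives the time, the measured TCP pose, the force and the opening at its end, in the units of the state.
- sensors.get_obs(): the state, without advancing time (a new reading comes with each control period).
- viewer.camera(name): name is "scene" or "side" or "wrist"; returns a dict with "img" (480x640x3 uint8, red, green, blue), "K" (3x3 intrinsics, pixels), "dist_coeffs" ([k1, k2, p1, p2, k3] as OpenCV has them; the pictures are not rectified), "world_to_cam" (4x4, takes a point from world to camera coordinates); the wrist camera has in their place "hand_eye" (4x4, takes a point from camera to tool coordinates, whose origin is the TCP and whose axes are the flange's). Camera axes: x right, y down, z forward; pixel columns grow to the right and rows downward; lengths in m; the calibration is good to about 2 mm. A picture is of the moment at which its call begins: read the wrist's pose just before it. There is no depth.
- finish_job(): hands the job in, once; it reports no verdict.
The state is a dict: "time_s": time; "q": joint angles; "joint_vel": joint speeds; "effort": joint torques, N m; "position": TCP position; "tcp_rot": TCP orientation; "force": force on the tool from outside, world axes, zero at the start; "wrist_torque": the same for the moment, N m; "gripper_width": opening from 0.0 (shut) to 1.0 (fully open).
Only numpy, scipy, OpenCV 4.12 (cv2) and the standard library are available. Lean on these libraries where they do the work, as an engineer would, in place of code of your own. Each camera call takes 0.05 s, during which the arm holds its last target.

## Working session

There is one attempt and no reset: what is moved stays moved. The work goes in short steps, Python scripts to look and compute and a tool call to move; the robot and the scene stay as the last step left them, time stands still between calls to the robot, and variables do not carry over. Pictures are saved under pics/ and viewed, and the job is handed in when it is done.

Besides the shell and the picture viewer there is one more tool, called as name(argument=value, ...) on one line, values as JSON. arm_command: Moves the arm, as the interface text tells. Its arguments: {"type":"object","properties":{"commands":{"type":"array","items":{"type":"array","items":{"type":"number"}}},"squeeze":{"type":"number"}},"required":["commands"]}

```bash
ls; mkdir -p pics
python3 - <<'E'
from rig import sensors, viewer
import cv2,numpy as np
o=sensors.get_obs()
for k,v in o.items(): print(k,np.round(v,4))
for n in ["scene","side","wrist"]:
    c=viewer.camera(n); cv2.imwrite(f"pics/{n}0.png",c["img"][:,:,::-1])
    print(n,np.round(c["K"],1).tolist(),c["dist_coeffs"]); print(np.round(c.get("world_to_cam",c.get("hand_eye")),4).tolist())
E
```

```text
pics
time_s 0.0
q [-0.2234  0.3135  1.4984 -0.      1.331  -0.2234]
joint_vel [ 0.0002 -0.0026  0.0023 -0.0004  0.0002 -0.0003]
effort [-2.00000e-04 -4.02219e+01 -2.52265e+01  6.95000e-02  3.54000e-02
 -1.00000e-04]
position [0.5248 0.     0.2382]
tcp_rot [-3.1403e+00 -3.0000e-04  1.5708e+00]
force [-0.375  -0.2418  0.2815]
wrist_torque [0.0237 0.0138 0.017 ]
gripper_width 1.0003
scene [[584.5, 0.0, 321.4], [0.0, 584.5, 237.5], [0.0, 0.0, 1.0]] [-0.01780775  0.          0.          0.          0.        ]
[[-0.8257, 0.564, 0.0072, 0.4012], [0.4686, 0.6931, -0.5478, -0.279], [-0.314, -0.4489, -0.8366, 1.6215], [0.0, 0.0, 0.0, 1.0]]
side [[485.5, 0.0, 327.4], [0.0, 485.5, 239.0], [0.0, 0.0, 1.0]] [0.00113854 0.         0.         0.         0.        ]
[[0.9886, -0.1493, 0.0188, -0.4999], [-0.0784, -0.6177, -0.7825, 0.1407], [0.1284, 0.7721, -0.6224, 1.0815], [0.0, 0.0, 0.0, 1.0]]
wrist [[373.4, 0.0, 327.1], [0.0, 373.4, 242.3], [0.0, 0.0, 1.0]] [-0.00060146  0.          0.          0.          0.        ]
[[-0.0007, -0.9592, -0.2828, 0.0733], [1.0, -0.0006, -0.0005, 0.0004], [0.0003, -0.2828, 0.9592, -0.1468], [0.0, 0.0, 0.0, 1.0]]
```

View pics/scene0.png

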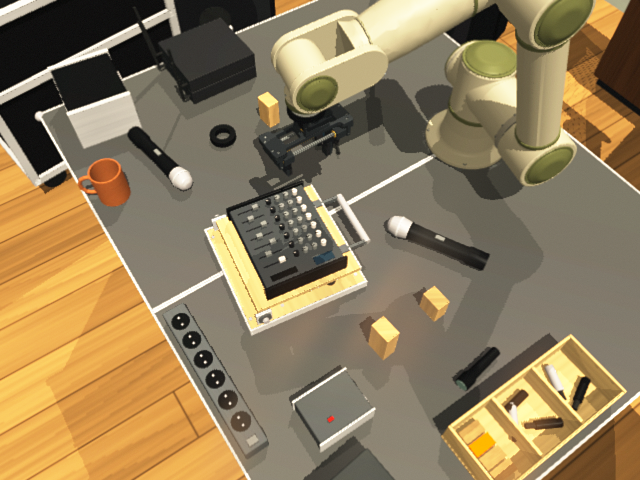

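View pics/side0.png

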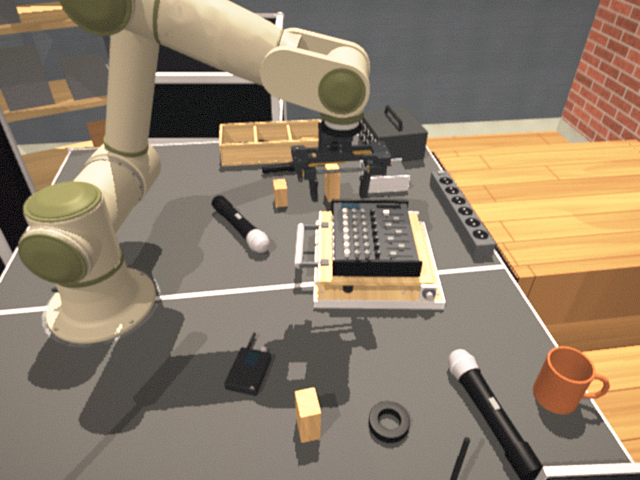

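View pics/wrist0.png

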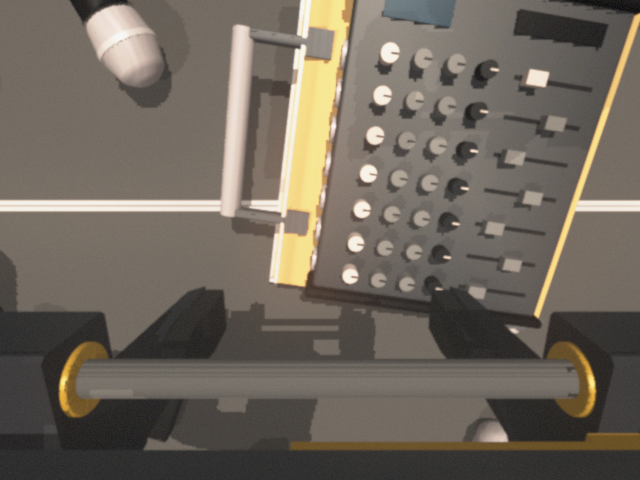

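Run:
```python
import cv2,numpy as np
s=cv2.imread("pics/scene0.png"); d=cv2.imread("pics/side0.png"); 
def crop(im,x,y,w,h,f): return cv2.resize(im[y:y+h,x:x+w],None,fx=f,fy=f,interpolation=cv2.INTER_CUBIC)
a=np.hstack([crop(s,245,80,50,60,8),crop(s,405,275,50,60,8)][:2])
b=np.hstack([crop(s,360,305,50,60,8)])
cv2.imwrite("pics/c1.png",a);
c=np.hstack([crop(s,360,305,50,60,8),crop(d,285,380,50,60,8)]);cv2.imwrite("pics/c2.png",c)
c=np.hstack([crop(d,260,165,50,60,8),crop(d,310,150,50,60,8)]);cv2.imwrite("pics/c3.png",c)
cv2.imwrite("pics/c4.png",crop(s,200,175,180,160,4.4))
cv2.imwrite("pics/c5.png",crop(d,285,190,165,125,4.8))
```

```text
(no output)
```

View pics/c1.png

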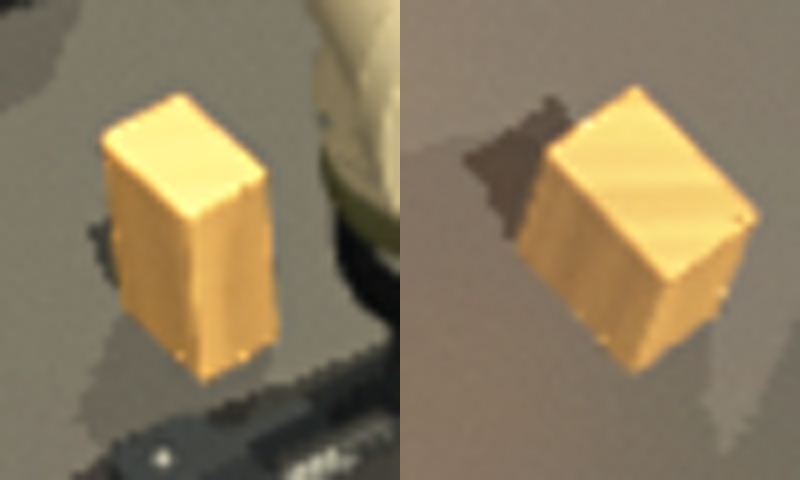

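View pics/c2.png

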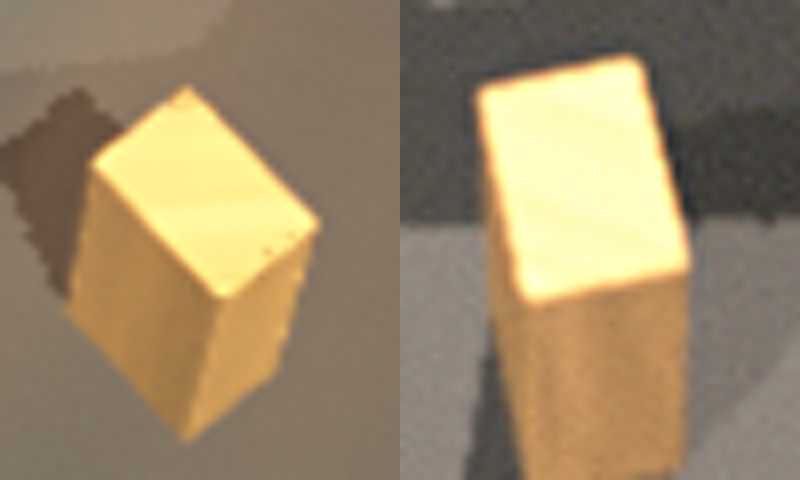

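View pics/c3.png

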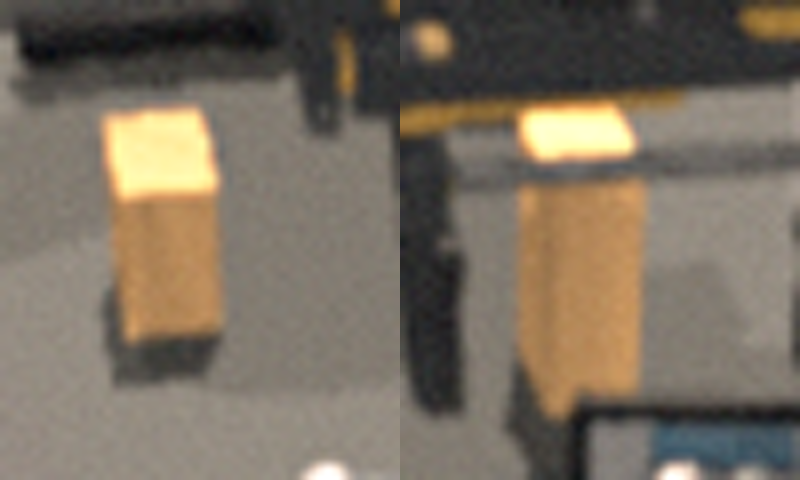

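View pics/c4.png

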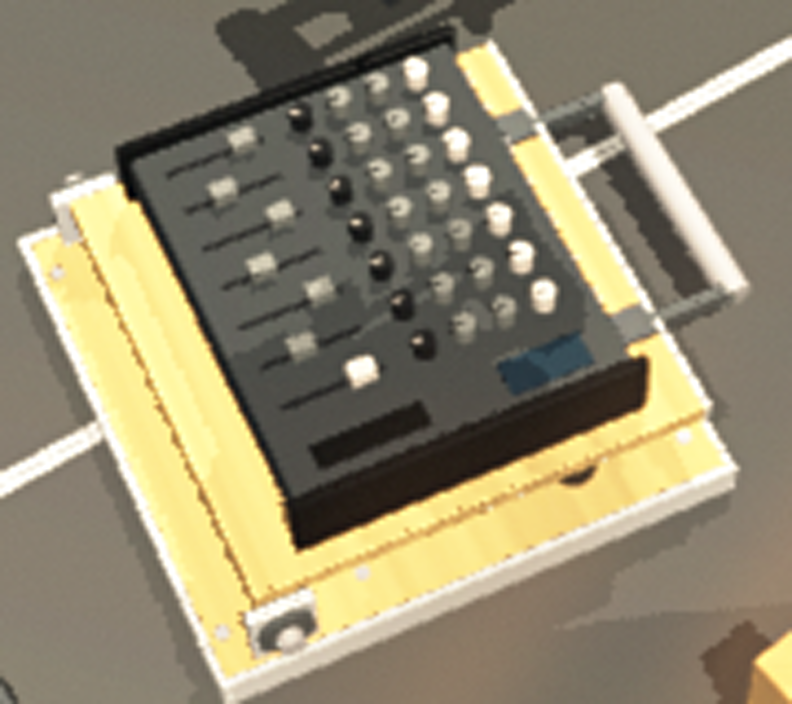

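View pics/c5.png

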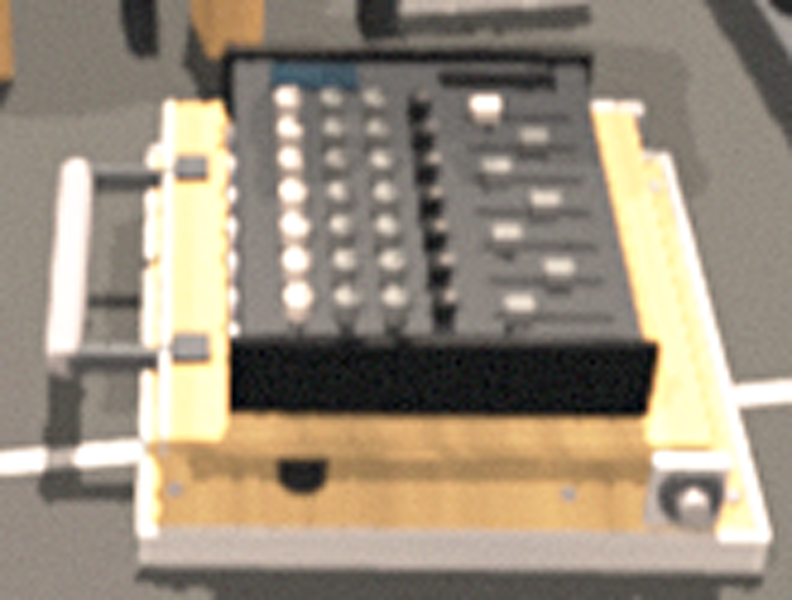

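```bash
cat > h.py <<'E'
import cv2,numpy as np
from scipy.optimize import least_squares
from scipy.spatial.transform import Rotation as R
CAM={"scene":(np.array([[584.5,0,321.4],[0,584.5,237.5],[0,0,1]]),np.array([-0.01780775,0,0,0,0]),np.array([[-0.8257,0.564,0.0072,0.4012],[0.4686,0.6931,-0.5478,-0.279],[-0.314,-0.4489,-0.8366,1.6215]])),
"side":(np.array([[485.5,0,327.4],[0,485.5,239.0],[0,0,1]]),np.array([0.00113854,0,0,0,0]),np.array([[0.9886,-0.1493,0.0188,-0.4999],[-0.0784,-0.6177,-0.7825,0.1407],[0.1284,0.7721,-0.6224,1.0815]]))}
def proj(cam,P):
    K,d,T=CAM[cam]; P=np.atleast_2d(P).astype(float)
    rv=cv2.Rodrigues(T[:,:3])[0]
    return cv2.projectPoints(P,rv,T[:,3].copy(),K,d)[0].reshape(-1,2)
def un(o,f,pts): return (np.array(pts,float)+.5)/f-.5+np.array(o)
def place(x,y,yaw,L):
    c,s=np.cos(yaw),np.sin(yaw); L=np.atleast_2d(L)
    return np.c_[x+c*L[:,0]-s*L[:,1], y+s*L[:,0]+c*L[:,1], L[:,2]]
E
cat > fit.py <<'E'
from h import *
def boxc(h):
    return np.array([[sx*.017,sy*.025,z] for z in(h,0) for sx,sy in((-1,-1),(1,-1),(1,1),(-1,1))])
def fitb(obs,x0):
    def r(p,h=None):
        B=place(p[0],p[1],p[2],boxc(p[3])); e=[]
        for cam,z,pts in obs:
            q=proj(cam,B)[:4] if z else proj(cam,B)[4:]
            D=np.linalg.norm(q[:,None]-pts[None],axis=2)
            # nearest
            j=D.argmin(0); e.append((q[j]-pts).ravel())
        return np.concatenate(e)
    best=min((least_squares(r,[*x0,yw,.08]) for yw in np.arange(-1.5,1.6,.25)),key=lambda s:s.cost)
    n=len(best.fun)
    print(np.round(best.x,4),"rms",np.sqrt(2*best.cost/n))
def sub(p): return [(a-400,b) for a,b in p]
fitb([("scene",1,un((245,80),8,[(102,135),(181,93),(267,174),(193,220)])),("scene",0,un((245,80),8,[(203,382),(277,342),(122,308)])),
 ("side",1,un((285,380),8,sub([(480,90),(638,55),(690,265),(530,302)])))],[.5,-.25])
fitb([("scene",1,un((405,275),8,sub([(547,150),(635,87),(760,217),(668,283)]))),("scene",0,un((405,275),8,sub([(633,373),(520,245),(718,320)]))),
 ("side",1,un((260,165),8,[(103,115),(200,108),(218,185),(120,195)]))],[.5,.3])
fitb([("scene",1,un((360,305),8,[(90,160),(187,88),(320,222),(223,298)])),("scene",0,un((360,305),8,[(185,440),(68,303),(275,375)])),
 ("side",1,un((310,150),8,sub([(518,107),(620,107),(637,155),(530,158)])))],[.6,.3])
L=np.array([[.039,.1525,.02],[.039,-.1525,.02],[-.251,.1525,.02],[-.251,-.1525,.02],[-.288,.076,.059],[-.288,-.076,.059]])
ob=[("scene",[1,0,2,5,4],un((200,175),4.4,[(20,240),(228,685),(737,468),(612,88),(740,290)])),
("side",[3,1,5,4],un((285,190),4.8,[(140,537),(770,535),(62,355),(72,165)]))]
def r(p):
    B=place(*p,L); return np.concatenate([(proj(c,B)[i]-u).ravel() for c,i,u in ob])
s=least_squares(r,[.75,.05,0]); print(s.x, np.round(s.fun.reshape(-1,2),1).tolist())
for n,l in (("handle",[-.288,0,.059]),("pocket",[-.2125,0,.014]),("pivot",[0,0,.045])): print(n,place(*s.x,l))
E
python3 fit.py
```

```text
[ 0.4166 -0.361   0.0943  0.0777] rms 0.3438168827446343
[0.4322 0.356  0.3394 0.0601] rms 3.2783021740912424
[0.5731 0.3585 0.046  0.0895] rms 1.563437724165667
[ 0.73277835  0.03544337 -0.14421883] [[0.0, -1.0], [0.4, 2.1], [1.5, 0.6], [-0.3, -0.1], [0.3, 0.8], [-0.2, 0.2], [-0.1, 1.8], [0.3, 1.6], [0.8, 1.0]]
handle [[0.44776823 0.07683456 0.059     ]]
pocket [[0.52248442 0.06598374 0.014     ]]
pivot [[0.73277835 0.03544337 0.045     ]]
```

```bash
cat >> h.py <<'E'
HE=np.array([[-0.0007,-0.9592,-0.2828,0.0733],[1,-0.0006,-0.0005,0.0004],[0.0003,-0.2828,0.9592,-0.1468],[0,0,0,1]])
KW=np.array([[373.4,0,327.1],[0,373.4,242.3],[0,0,1.]])
def Tpose(pos,rpy):
    T=np.eye(4);T[:3,:3]=R.from_euler('xyz',rpy).as_matrix();T[:3,3]=pos;return T
def wproj(T,P):
    W=np.linalg.inv(T@HE); rv=cv2.Rodrigues(W[:3,:3])[0]
    return cv2.projectPoints(np.atleast_2d(P).astype(float),rv,W[:3,3].copy(),KW,np.zeros(5))[0].reshape(-1,2)
PIV=[0.7328,0.0354,-0.1442]
def cur():
    from rig import sensors
    o=sensors.get_obs(); return Tpose(o["position"],o["tcp_rot"]),o
def lean(yaw,lam,jaw,sgn=1):
    ex=np.array([np.cos(yaw),np.sin(yaw),0]);ez=np.array([0,0,1.]);ey=np.cross(ez,ex)
    z=np.sin(lam)*ex-np.cos(lam)*ez; u=np.cos(lam)*ex+np.sin(lam)*ez
    y=u if jaw=="x" else sgn*ey   # 'x': jaws in the plane; 'y': jaws along ey
    return np.c_[np.cross(y,z),y,z]
def tgt(Rm,grasp,back=.019):
    T=np.eye(4);T[:3,:3]=Rm;T[:3,3]=np.array(grasp)+back*Rm[:,2];return T
def bar(th):
    return place(*PIV,[-.288*np.cos(th)+.014*np.sin(th),0,.045+.288*np.sin(th)+.014*np.cos(th)])[0]
def cmd(T0,*Ts):
    for T in Ts:
        D=np.linalg.inv(T0)@T
        print("row",np.round(R.from_matrix(D[:3,:3]).as_rotvec(),3).tolist(),np.round(D[:3,3],4).tolist(),"deg",round(np.degrees(np.linalg.norm(R.from_matrix(D[:3,:3]).as_rotvec())),1))
E
python3 - <<'E'
from h import *
exec(open('fit.py').read().split("def sub")[0].split("from h import *")[1])
C=[("scene",1,un((360,305),8,[(90,160),(187,88),(320,222),(223,298)])),("scene",0,un((360,305),8,[(185,440),(68,303),(275,375)]))]
B=[("scene",1,un((405,275),8,[(147,150),(235,87),(360,217),(268,283)])),("scene",0,un((405,275),8,[(233,373),(120,245),(318,320)]))]
fitb(C,[.6,.3]);fitb(B,[.5,.3])
T,o=cur()
B=place(*PIV,[[-.288,-.067,.059],[-.288,.067,.059],[-.251,-.1525,.02],[-.251,.1525,.02]])
print(np.round(wproj(T,B),0).tolist())
Rm=lean(PIV[2],.524,"x")
b=bar(0)
pre=tgt(Rm,b-.10*Rm[:,2],.013)
cmd(T,pre); print(pre[:3,3])
E
```

```text
[0.5739 0.3599 3.2113 0.0959] rms 0.3688929444917911
[0.4228 0.3533 0.0187 0.059 ] rms 0.36925422114605827
[[229.0, 206.0], [241.0, 40.0], [268.0, 283.0], [304.0, -56.0]]
row [-0.524, -0.038, 0.141] [0.083, -0.12, 0.1041] deg 31.2
[0.40471067 0.08304115 0.13432675]
```

arm_command(commands=[[-0.13,-0.01,0.035,0.021,-0.03,0.026,168],[-0.26,-0.02,0.07,0.042,-0.06,0.052,168],[-0.39,-0.03,0.106,0.062,-0.09,0.078,168],[-0.524,-0.038,0.141,0.083,-0.12,0.104,168],[-0.524,-0.038,0.141,0.083,-0.12,0.104,168]], squeeze=15)

```text
time_s: 0.78
position: [0.3991, 0.0845, 0.1307]
tcp_rot: [2.626, 0.001, 1.429]
force: [0.7, 0.1, 0.3]
gripper_width: 0.459
```

```bash
cat > look.py <<'E'
import sys
from h import *
from rig import viewer,sensors
T,o=cur()
ims=[]
for n in sys.argv[2:]:
    im=viewer.camera(n)["img"][:,:,::-1].copy(); cv2.imwrite(f"pics/{sys.argv[1]}_{n}.png",im)
print("t",round(o["time_s"],2),"pos",np.round(o["position"],4),"rpy",np.round(o["tcp_rot"],3),"F",np.round(o["force"],1),"w",round(o["gripper_width"]*88,1),"q",np.round(o["q"],2))
E
python3 look.py a wrist
python3 - <<'E'
from h import *
T,o=cur()
Rm=lean(PIV[2],.524,"x")
cmd(T,tgt(Rm,bar(0)-.1*Rm[:,2],.013),tgt(Rm,bar(0),.013))
B=place(*PIV,[[-.288,-.067,.059],[-.288,.067,.059]])
print(np.round(wproj(T,B),0).tolist())
E
```

```text
t 0.78 pos [0.3991 0.0845 0.1307] rpy [2.626e+00 1.000e-03 1.429e+00] F [0.7 0.1 0.3] w 40.4 q [-0.05  0.    2.3  -0.14  0.33  0.21]
row [-0.003, -0.0, 0.002] [-0.0004, 0.002, 0.0001] deg 0.2
row [-0.003, -0.0, 0.002] [-0.0004, 0.0023, 0.1001] deg 0.2
[[330.0, 340.0], [330.0, 144.0]]
```

View pics/a_wrist.png

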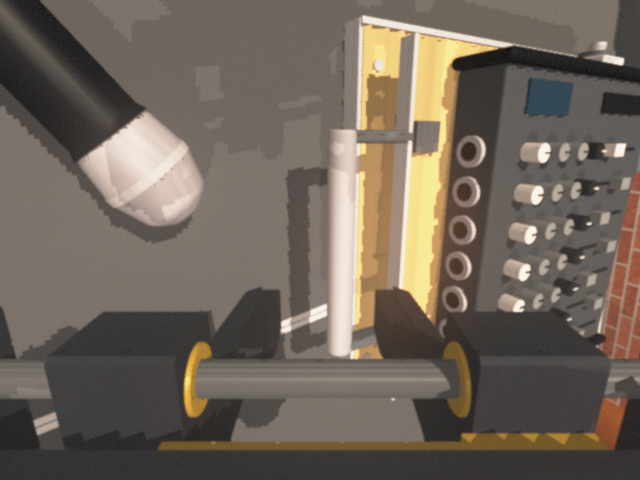

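arm_command(commands=[[0,0,0,0,0.002,0,168]])

```text
time_s: 0.95
position: [0.4066, 0.083, 0.1358]
tcp_rot: [2.619, 0.001, 1.428]
force: [0.9, -0.4, -0.4]
gripper_width: 0.338
```

```bash
python3 look.py b wrist scene side
python3 - <<'E'
from h import *
T,o=cur(); print(np.round(o["joint_vel"],3))
T0=Tpose([0.5248,0,0.2382],[-3.1403,-.0003,1.5708])
for z in (.055,.059,.063,.067):
  B=place(*PIV,[[-.288,-.067,z],[-.288,.067,z]])
  print(z,np.round(wproj(T0,B),1).tolist(),np.round(wproj(T,B),1).tolist(),np.round(proj("scene",B),1).tolist(),np.round(proj("side",B),1).tolist())
w=cv2.imread("pics/b_wrist.png");w0=cv2.imread("pics/wrist0.png")
cv2.imwrite("pics/d1.png",np.hstack([cv2.resize(w[110:370,280:440],None,fx=2.3,fy=2.3),cv2.resize(w0[10:270,190:350],None,fx=2.3,fy=2.3)]))
E
```

```text
t 0.95 pos [0.4066 0.083  0.1358] rpy [2.619e+00 1.000e-03 1.428e+00] F [ 0.9 -0.4 -0.4] w 29.7 q [-0.06  0.01  2.28 -0.13  0.34  0.2 ]
[ 0.002 -0.001  0.014 -0.003 -0.006  0.004]
0.055 [[230.4, 205.5], [242.2, 40.8]] [[321.6, 336.6], [320.8, 143.0]] [[340.0, 198.1], [366.1, 239.4]] [[298.0, 263.8], [300.3, 228.4]]
0.059 [[229.2, 206.3], [241.1, 39.6]] [[324.4, 339.1], [324.0, 143.2]] [[340.1, 197.1], [366.2, 238.4]] [[298.0, 262.5], [300.2, 227.1]]
0.063 [[228.1, 207.2], [240.0, 38.4]] [[327.2, 341.8], [327.3, 143.4]] [[340.1, 196.2], [366.3, 237.5]] [[298.0, 261.2], [300.2, 225.8]]
0.067 [[226.9, 208.1], [238.8, 37.2]] [[330.1, 344.5], [330.7, 143.5]] [[340.2, 195.2], [366.5, 236.6]] [[297.9, 259.9], [300.2, 224.6]]
```

View pics/d1.png

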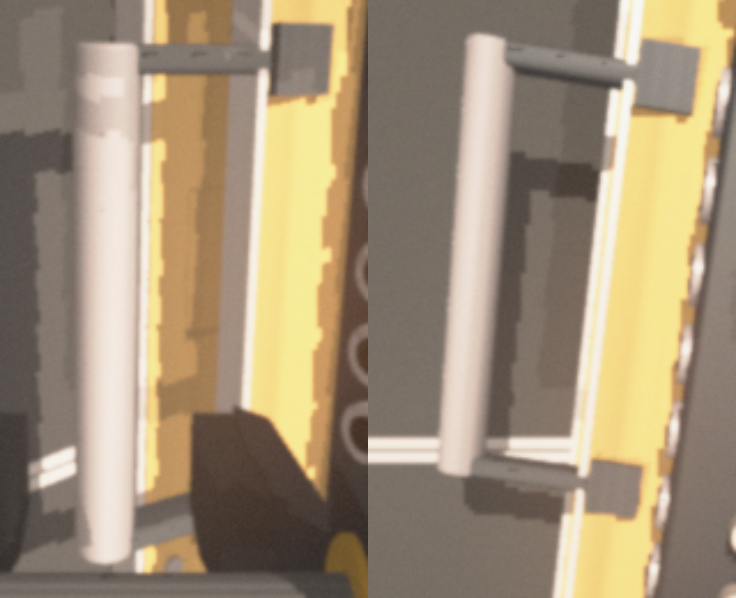

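View pics/b_side.png

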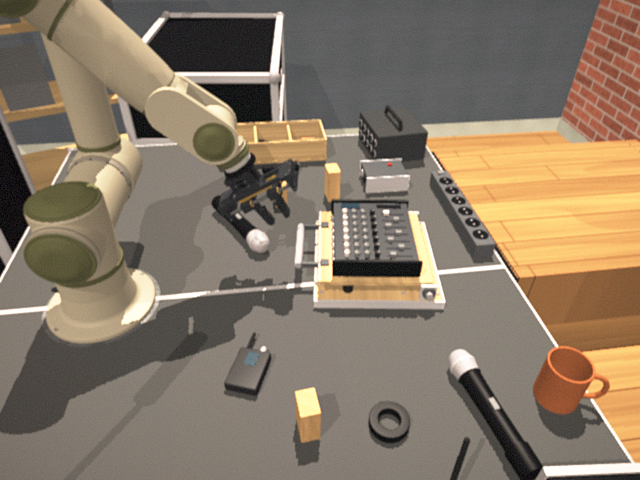

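```bash
sed -i 's/^PIV=.*/PIV=[0.7338,0.0353,-0.1442]/' h.py
python3 - <<'E'
from h import *
T,o=cur()
Rm=lean(PIV[2],.524,"x")
cmd(T,tgt(Rm,bar(0),.013))
for th in (0,.15,.3,.45,.6,.78): print(th,np.round(bar(th),4), np.round(Rm.T@(bar(th)-bar(0)),4))
E
```

```text
row [-0.002, 0.0, 0.001] [-0.0, -0.0007, 0.1007] deg 0.1
0 [0.4488 0.0767 0.059 ] [0. 0. 0.]
0.15 [0.4541 0.0759 0.1019] [ 0.      0.0261 -0.0345]
0.3 [0.4656 0.0742 0.1435] [ 0.      0.057  -0.0646]
0.45 [0.4832 0.0717 0.1829] [-0.      0.0921 -0.0899]
0.6 [0.5064 0.0683 0.2192] [-0.      0.1305 -0.1096]
0.78 [0.5409 0.0633 0.2575] [-0.      0.1799 -0.1253]
```

arm_command(commands=[[0,0,0,0,-0.001,0.035,168],[0,0,0,0,-0.001,0.07,168],[0,0,0,0,-0.001,0.1,168],[0,0,0,0,-0.001,0.1,168],[0,0,0,0,-0.001,0.1,168]])

```text
time_s: 1.72
position: [0.4549, 0.0757, 0.0489]
tcp_rot: [2.618, 0.001, 1.427]
force: [-0.6, -0.4, 0.3]
gripper_width: 0.34
```

arm_command(commands=[[0,0,0,0,0,0,220],[0,0,0,0,0,0,220],[0,0,0,0,0,0,220]], squeeze=12)

```text
time_s: 2.1
position: [0.4544, 0.0758, 0.0494]
tcp_rot: [2.618, 0.001, 1.427]
force: [-7.6, 0.3, 7.8]
gripper_width: 0.2
```

```bash
python3 look.py c wrist;python3 - <<'E'
from h import *
T,o=cur()
Rm=lean(PIV[2],.524,"x")
cmd(T,tgt(Rm,bar(0),.013))
E
```

```text
t 2.1 pos [0.4544 0.0758 0.0494] rpy [2.618e+00 1.000e-03 1.427e+00] F [-7.6  0.3  7.8] w 17.6 q [-0.07  0.32  2.24 -0.58  0.07  0.64]
row [-0.001, 0.001, 0.001] [0.0001, -0.0001, 0.0019] deg 0.1
```

View pics/c_wrist.png

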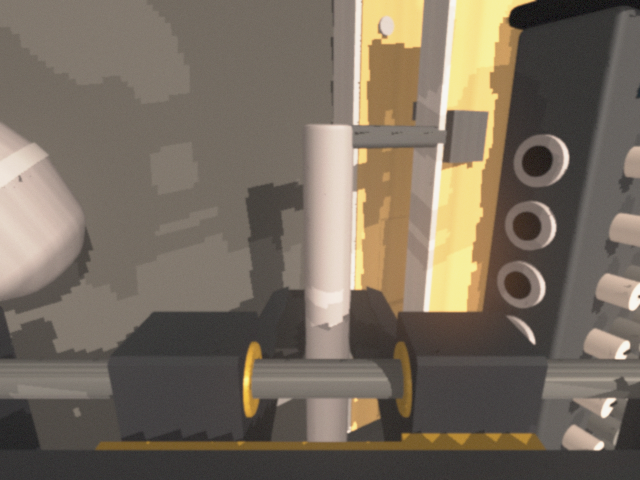

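Run:
```python
from h import *
Rm=lean(PIV[2],.524,"x")
for a,b in((0,.25),(.25,.5),(.5,.75)):
  for th in np.linspace(a,b,6)[1:]: print(round(th,2), np.round(Rm.T@(bar(th)-bar(a)),4)[1:])
```

```text
0.05 [ 0.0081 -0.0119]
0.1 [ 0.0168 -0.0234]
0.15 [ 0.0261 -0.0345]
0.2 [ 0.0359 -0.045 ]
0.25 [ 0.0462 -0.0551]
0.3 [ 0.0108 -0.0095]
0.35 [ 0.0221 -0.0185]
0.4 [ 0.0338 -0.0269]
0.45 [ 0.0459 -0.0348]
0.5 [ 0.0584 -0.042 ]
0.55 [ 0.0128 -0.0066]
0.6 [ 0.026  -0.0125]
0.65 [ 0.0394 -0.0177]
0.7 [ 0.0531 -0.0223]
0.75 [ 0.0669 -0.0262]
```

arm_command(commands=[[0,0,0,0,0.008,-0.012,220],[0,0,0,0,0.017,-0.0235,220],[0,0,0,0,0.026,-0.0345,220],[0,0,0,0,0.036,-0.045,220],[0,0,0,0,0.046,-0.055,220]])

```text
time_s: 2.78
position: [0.4646, 0.0742, 0.1192]
tcp_rot: [2.624, 0.001, 1.427]
force: [-1.3, -3.3, -8.0]
gripper_width: 0.202
```

arm_command(commands=[[0,0,0,0,0.011,-0.0095,220],[0,0,0,0,0.022,-0.0185,220],[0,0,0,0,0.034,-0.027,220],[0,0,0,0,0.046,-0.035,220],[0,0,0,0,0.0585,-0.042,220]])

```text
time_s: 3.4
position: [0.4902, 0.0706, 0.1823]
tcp_rot: [2.636, 0.002, 1.427]
force: [-23.5, -0.5, 3.4]
gripper_width: 0.199
```

arm_command(commands=[[0,0,0,0,0.013,-0.0065,220],[0,0,0,0,0.026,-0.0125,220],[0,0,0,0,0.0395,-0.0175,220],[0,0,0,0,0.053,-0.022,220],[0,0,0,0,0.067,-0.026,220]])

```text
time_s: 4.03
position: [0.5336, 0.0647, 0.2375]
tcp_rot: [2.641, 0.002, 1.429]
force: [-18.1, -0.8, 7.9]
gripper_width: 0.197
```

```bash
python3 look.py d scene
python3 - <<'E'
from h import *
T,o=cur()
print(np.round(T[:3,3]-.015*T[:3,2],4))
for th in (.7,.72,.74,.76,.78): print(th,np.round(bar(th),4))
E
```

```text
t 4.03 pos [0.5336 0.0647 0.2375] rpy [2.641e+00 2.000e-03 1.429e+00] F [-18.1  -0.8   7.9] w 17.3 q [-0.08  0.12  1.83 -0.05  0.7   0.09]
[0.5281 0.0655 0.2524]
0.7 [0.5247 0.0657 0.2412]
0.72 [0.5287 0.0651 0.2454]
0.74 [0.5327 0.0645 0.2495]
0.76 [0.5368 0.0639 0.2536]
0.78 [0.5409 0.0633 0.2575]
```

View pics/d_scene.png

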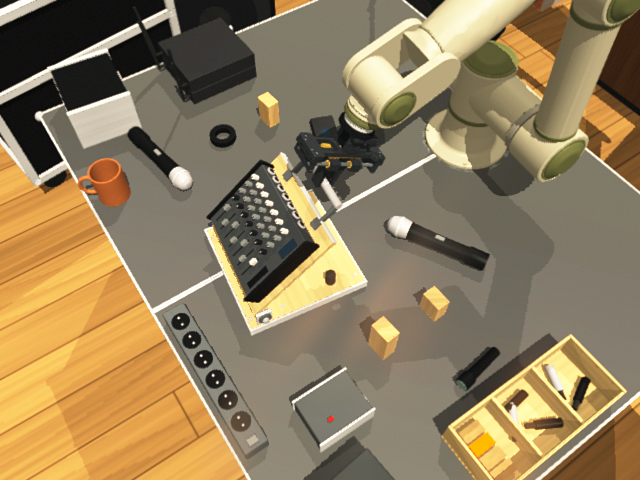

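arm_command(commands=[[0,0,0,0,0,0,160],[0,0,0,0,0,0,160],[0,0,0,0,0,-0.03,160],[0,0,0,0,0,-0.07,160],[0,0,0,0,0,-0.11,120]])

```text
time_s: 4.7
position: [0.482, 0.0724, 0.3366]
tcp_rot: [2.637, 0.001, 1.429]
force: [0.4, -0.2, 0.1]
gripper_width: 0.462
```

```bash
python3 look.py e side wrist
python3 - <<'E'
from h import *
T,o=cur()
# plate angle candidates in side view: bar ends
for th in (.5,.6,.65,.7,.75,.8):
  b=[-.288*np.cos(th)+.014*np.sin(th),0,.045+.288*np.sin(th)+.014*np.cos(th)]
  B=place(*PIV,[[b[0],-.07,b[2]],[b[0],.07,b[2]]])
  print(th,np.round(proj("side",B),1).tolist(),np.round(proj("scene",B),1).tolist(),np.round(wproj(T,B),1).tolist())
E
```

```text
t 4.7 pos [0.482  0.0724 0.3366] rpy [2.637e+00 1.000e-03 1.429e+00] F [ 0.4 -0.2  0.1] w 40.6 q [-0.07 -0.08  1.77 -0.04  0.95  0.08]
0.5 [[317.1, 214.9], [317.8, 179.9]] [[324.5, 165.9], [353.7, 211.7]] [[248.8, 315.5], [237.6, 138.1]]
0.6 [[325.0, 205.7], [324.9, 171.1]] [[317.9, 161.4], [347.4, 207.8]] [[278.4, 323.2], [271.2, 138.4]]
0.65 [[329.5, 201.3], [328.9, 166.9]] [[314.2, 159.3], [343.7, 206.1]] [[294.8, 326.7], [290.0, 138.6]]
0.7 [[334.2, 196.9], [333.2, 162.8]] [[310.2, 157.5], [339.8, 204.6]] [[312.1, 329.8], [310.2, 138.8]]
0.75 [[339.3, 192.8], [337.8, 158.8]] [[305.9, 155.9], [335.5, 203.3]] [[330.4, 332.6], [331.4, 138.9]]
0.8 [[344.7, 188.7], [342.6, 155.0]] [[301.3, 154.4], [330.9, 202.3]] [[349.3, 335.0], [353.5, 139.0]]
```

View pics/e_side.png

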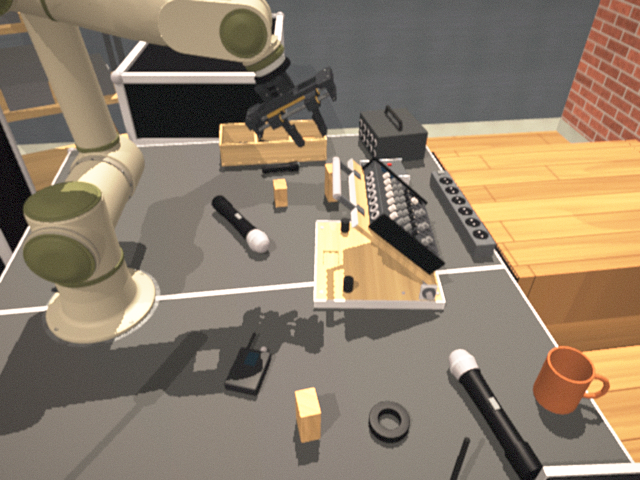

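View pics/e_wrist.png

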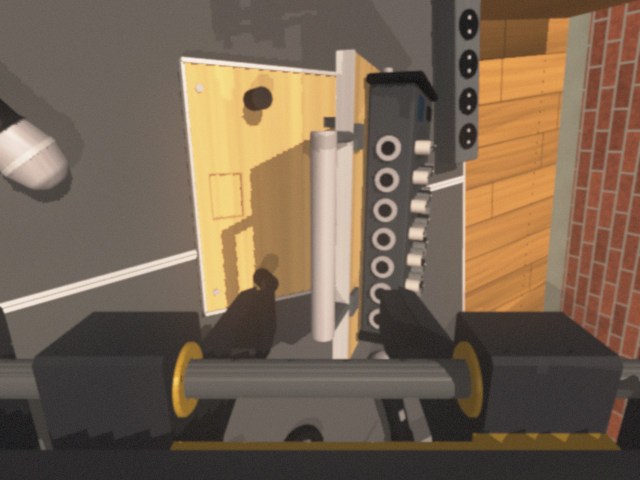

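arm_command(commands=[[0,0,0,0,0,0,0],[0,0,0,0,0,0,0]])

```text
time_s: 5.05
position: [0.4827, 0.0725, 0.3387]
tcp_rot: [2.631, 0.001, 1.429]
force: [-0.2, 0.1, 0.1]
gripper_width: 0.734
```

```bash
python3 look.py f wrist
python3 - <<'E'
from h import *
T,o=cur(); np.save("Tf.npy",T)
w=cv2.imread("pics/f_wrist.png")
cv2.imwrite("pics/f1.png",cv2.resize(w[40:330,170:360],None,fx=2,fy=2,interpolation=cv2.INTER_CUBIC))
cv2.imwrite("pics/f2.png",cv2.resize(w[160:235,195:260],None,fx=8,fy=8,interpolation=cv2.INTER_CUBIC))
L=[[-.251,-.1525,.02],[-.251,.1525,.02]]+[[-.2125+a*.0185,b*.0265,.02] for a in(-1,1) for b in (-1,1)]
print(np.round(wproj(T,place(*PIV,L)),1).tolist())
E
```

```text
t 5.05 pos [0.4827 0.0725 0.3387] rpy [2.631e+00 1.000e-03 1.429e+00] F [-0.2  0.1  0.1] w 64.6 q [-0.07 -0.08  1.76 -0.04  0.95  0.08]
[[205.9, 318.6], [179.5, 53.1], [213.6, 219.7], [209.8, 175.0], [243.8, 216.5], [241.1, 173.4]]
```

View pics/f1.png

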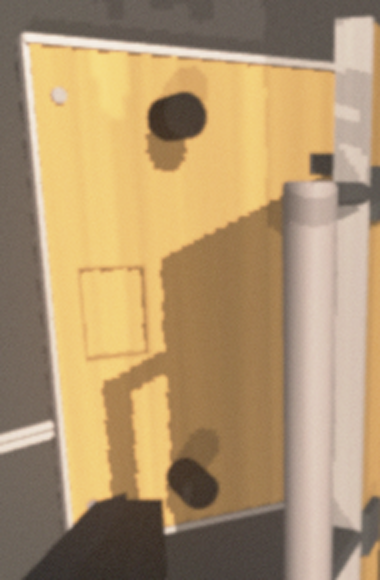

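View pics/f2.png

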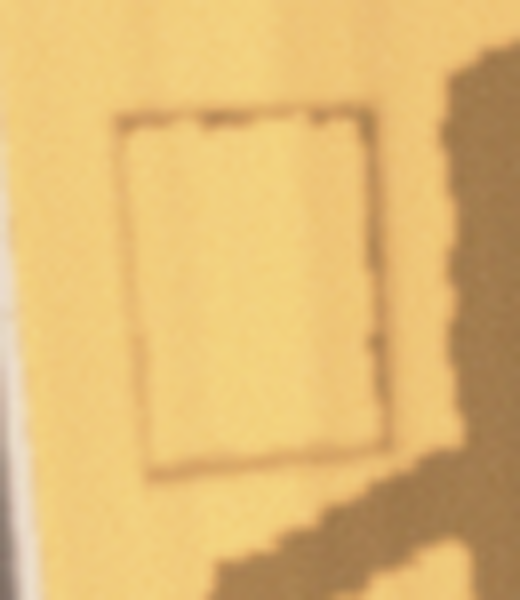

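```bash
cat >> h.py <<'E'
from scipy.spatial.transform import Slerp
def path(T0,T1,n,g,tot=None,start=0):
    D=np.linalg.inv(T0)@T1; rv=R.from_matrix(D[:3,:3]).as_rotvec()
    rows=[[*np.round(rv*f,3).tolist(),*np.round(D[:3,3]*f,4).tolist(),g] for f in np.arange(1,n+1)/n]
    print(rows, "maxdeg/row",round(np.degrees(np.linalg.norm(rv))/n,1),"mm/row",round(1000*np.linalg.norm(D[:3,3])/n,1))
def mid(T0,T1,f):
    D=np.linalg.inv(T0)@T1; rv=R.from_matrix(D[:3,:3]).as_rotvec(); M=np.eye(4)
    M[:3,:3]=T0[:3,:3]@R.from_rotvec(rv*f).as_matrix(); M[:3,3]=T0[:3,3]+f*(T1[:3,3]-T0[:3,3]); return M
BLK=[.4166,-.361,.0943]
E
python3 - <<'E'
from h import *
T,o=cur()
Rm=lean(BLK[2],.524,"y",1)
pre=tgt(Rm,np.array([BLK[0],BLK[1],.055])-.15*Rm[:,2])
print(pre[:3,3],R.from_matrix(pre[:3,:3]).as_euler('xyz'))
M=mid(T,pre,.5)
path(T,M,5,0)
path(M,pre,5,0)
L=[[-.251,-.149,.02],[-.251,.149,.02]]
print(np.round(wproj(T,place(*PIV,L)),1).tolist())
E
```

```text
[ 0.3513457  -0.36717179  0.16842304] [-3.14159265  0.524      -3.04729265]
[[-0.011, 0.008, -0.177, -0.0454, -0.0143, 0.0116, 0], [-0.021, 0.017, -0.355, -0.0907, -0.0285, 0.0231, 0], [-0.032, 0.025, -0.532, -0.1361, -0.0428, 0.0347, 0], [-0.042, 0.033, -0.709, -0.1815, -0.057, 0.0463, 0], [-0.053, 0.042, -0.887, -0.2268, -0.0713, 0.0578, 0]] maxdeg/row 10.2 mm/row 48.9
[[-0.011, 0.008, -0.177, -0.0178, -0.0448, 0.0085, 0], [-0.021, 0.017, -0.355, -0.0355, -0.0896, 0.017, 0], [-0.032, 0.025, -0.532, -0.0533, -0.1344, 0.0254, 0], [-0.042, 0.033, -0.709, -0.071, -0.1793, 0.0339, 0], [-0.053, 0.042, -0.887, -0.0888, -0.2241, 0.0424, 0]] maxdeg/row 10.2 mm/row 48.9
[[205.6, 316.1], [179.9, 56.8]]
```

arm_command(commands=[[-0.011,0.008,-0.177,-0.045,-0.014,0.0115,0],[-0.021,0.017,-0.355,-0.091,-0.0285,0.023,0],[-0.032,0.025,-0.532,-0.136,-0.043,0.0345,0],[-0.042,0.033,-0.709,-0.1815,-0.057,0.046,0],[-0.053,0.042,-0.887,-0.227,-0.071,0.058,0]])

```text
time_s: 5.72
position: [0.4331, -0.0985, 0.2712]
tcp_rot: [2.677, 0.256, 1.975]
force: [0.8, -0.3, 0.5]
gripper_width: 1.002
```

Run:
```python
from h import *
T,o=cur();print(np.round(o["q"],2),T[:3,3])
Rm=lean(BLK[2],.524,"y",1)
pre=tgt(Rm,np.array([BLK[0],BLK[1],.055])-.15*Rm[:,2])
path(T,pre,5,0)
```

```text
[-0.65 -0.16  2.02  0.37  0.87 -1.3 ] [ 0.43311741 -0.09853926  0.27119893]
[[-0.014, 0.009, -0.236, -0.0364, -0.0461, 0.0113, 0], [-0.029, 0.017, -0.471, -0.0728, -0.0922, 0.0226, 0], [-0.043, 0.026, -0.707, -0.1092, -0.1383, 0.0339, 0], [-0.058, 0.035, -0.943, -0.1455, -0.1844, 0.0453, 0], [-0.072, 0.043, -1.179, -0.1819, -0.2305, 0.0566, 0]] maxdeg/row 13.5 mm/row 59.8
```

arm_command(commands=[[-0.011,0.006,-0.177,-0.027,-0.035,0.0085,0],[-0.022,0.013,-0.353,-0.0545,-0.069,0.017,0],[-0.032,0.02,-0.53,-0.082,-0.104,0.0255,0],[-0.043,0.026,-0.707,-0.109,-0.138,0.034,0]])

```text
time_s: 6.22
position: [0.3894, -0.2452, 0.2146]
tcp_rot: [2.832, 0.439, 2.506]
force: [1.5, 0.2, 0.3]
gripper_width: 0.997
```

Run:
```python
from h import *
T,o=cur();print(np.round(o["q"],2),T[:3,3])
Rm=lean(BLK[2],.524,"y",1)
pre=tgt(Rm,np.array([BLK[0],BLK[1],.055])-.15*Rm[:,2])
path(T,pre,5,0)
```

```text
[-1.08  0.01  2.02  0.59  0.93 -2.4 ] [ 0.38942847 -0.2451593   0.21455527]
[[-0.008, 0.004, -0.13, -0.0036, -0.0266, 0.004, 0], [-0.016, 0.008, -0.259, -0.0073, -0.0533, 0.008, 0], [-0.024, 0.011, -0.389, -0.0109, -0.0799, 0.0119, 0], [-0.032, 0.015, -0.519, -0.0146, -0.1065, 0.0159, 0], [-0.04, 0.019, -0.649, -0.0182, -0.1332, 0.0199, 0]] maxdeg/row 7.4 mm/row 27.2
```

Run:
```python
from h import *
T,o=cur()
Rm=lean(BLK[2]+np.pi,.45,"y",1)
pre=tgt(Rm,np.array([BLK[0],BLK[1],.055])-.15*Rm[:,2]); np.save("pre.npy",pre)
print(pre[:3,3])
for a,b in((0,1/3),(1/3,2/3),(2/3,1)): path(mid(T,pre,a),mid(T,pre,b),5,0)
```

```text
[ 0.47332732 -0.3556347   0.17295857]
[[0.08, -0.023, 0.148, -0.0069, -0.0044, 0.0052, 0], [0.161, -0.047, 0.296, -0.0137, -0.0088, 0.0104, 0], [0.241, -0.07, 0.444, -0.0206, -0.0132, 0.0156, 0], [0.321, -0.094, 0.592, -0.0274, -0.0176, 0.0207, 0], [0.402, -0.117, 0.741, -0.0343, -0.022, 0.0259, 0]] maxdeg/row 9.7 mm/row 9.7
[[0.08, -0.023, 0.148, -0.0066, 0.0033, 0.0063, 0], [0.161, -0.047, 0.296, -0.0131, 0.0067, 0.0125, 0], [0.241, -0.07, 0.444, -0.0197, 0.01, 0.0188, 0], [0.321, -0.094, 0.592, -0.0262, 0.0134, 0.025, 0], [0.402, -0.117, 0.741, -0.0328, 0.0167, 0.0313, 0]] maxdeg/row 9.7 mm/row 9.7
[[0.08, -0.023, 0.148, -0.0012, 0.0086, 0.0042, 0], [0.161, -0.047, 0.296, -0.0024, 0.0172, 0.0084, 0], [0.241, -0.07, 0.444, -0.0036, 0.0259, 0.0125, 0], [0.321, -0.094, 0.592, -0.0048, 0.0345, 0.0167, 0], [0.402, -0.117, 0.741, -0.0059, 0.0431, 0.0209, 0]] maxdeg/row 9.7 mm/row 9.7
```

arm_command(commands=[[0.08,-0.023,0.148,-0.007,-0.0045,0.005,0],[0.161,-0.047,0.296,-0.014,-0.009,0.01,0],[0.241,-0.07,0.444,-0.021,-0.013,0.015,0],[0.321,-0.094,0.592,-0.027,-0.018,0.02,0],[0.402,-0.117,0.741,-0.034,-0.022,0.025,0]])

```text
time_s: 6.85
position: [0.4148, -0.2798, 0.2008]
tcp_rot: [2.921, 0.354, 1.756]
force: [-0.1, 0.0, -0.5]
gripper_width: 1.005
```

arm_command(commands=[[0.08,-0.023,0.148,-0.0065,0.003,0.006,0],[0.161,-0.047,0.296,-0.013,0.0065,0.0125,0],[0.241,-0.07,0.444,-0.0195,0.01,0.019,0],[0.321,-0.094,0.592,-0.026,0.0135,0.025,0],[0.402,-0.117,0.741,-0.033,0.017,0.031,0]])

```text
time_s: 7.48
position: [0.4454, -0.3148, 0.1861]
tcp_rot: [3.055, 0.356, 0.955]
force: [0.1, -0.3, 0.1]
gripper_width: 1.002
```

Run:
```python
from h import *
T,o=cur();print(np.round(o["q"],2),T[:3,3])
path(T,np.load("pre.npy"),5,0)
```

```text
[-0.67  0.39  1.58 -0.39  1.09  0.1 ] [ 0.44536765 -0.31482799  0.18612384]
[[0.084, -0.025, 0.158, -0.0023, 0.0089, 0.0044, 0], [0.168, -0.049, 0.316, -0.0046, 0.0179, 0.0089, 0], [0.252, -0.074, 0.474, -0.0069, 0.0268, 0.0133, 0], [0.335, -0.098, 0.632, -0.0092, 0.0357, 0.0178, 0], [0.419, -0.123, 0.79, -0.0115, 0.0446, 0.0222, 0]] maxdeg/row 10.3 mm/row 10.2
```

arm_command(commands=[[0.084,-0.025,0.158,-0.0025,0.009,0.0045,0],[0.168,-0.049,0.316,-0.0045,0.018,0.009,0],[0.252,-0.074,0.474,-0.007,0.027,0.0135,0],[0.335,-0.098,0.632,-0.009,0.0355,0.018,0],[0.419,-0.123,0.79,-0.0115,0.0445,0.022,0]])

```text
time_s: 8.1
position: [0.4734, -0.3555, 0.1717]
tcp_rot: [-3.14, 0.452, 0.089]
force: [-0.1, -0.9, 0.1]
gripper_width: 0.998
```

arm_command(commands=[[0.0,0.0,0.07,0,0,0,0],[0,0,0.07,0,0,0,0]])

```text
time_s: 8.35
position: [0.4732, -0.3555, 0.1703]
tcp_rot: [3.111, 0.453, 0.013]
force: [-0.1, 0.7, -0.3]
gripper_width: 1.001
```

```bash
python3 look.py g wrist
python3 - <<'E'
from h import *
T,o=cur()
path(T,np.load("pre.npy"),1,0)
exec(open('fit.py').read().split("def fitb")[0].split("from h import *")[1])
print(np.round(wproj(T,place(*BLK,boxc(.08))),1).tolist())
w=cv2.imread("pics/g_wrist.png");cv2.imwrite("pics/g1.png",w)
E
```

```text
t 8.35 pos [ 0.4732 -0.3555  0.1703] rpy [3.111 0.453 0.013] F [-0.1  0.7 -0.3] w 88.1 q [-0.71  0.73  1.1  -0.32  1.65  0.87]
[[-0.004, 0.003, -0.072, -0.0009, 0.0003, -0.002, 0]] maxdeg/row 4.2 mm/row 2.2
[[363.9, 269.7], [363.9, 235.5], [291.0, 240.5], [297.0, 274.1], [355.0, 205.2], [354.3, 172.7], [295.1, 177.0], [299.9, 209.1]]
```

View pics/g1.png

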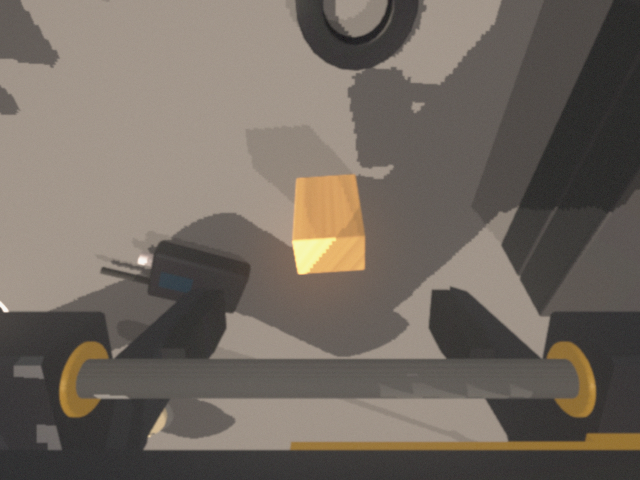

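Run:
```python
from h import *
w=cv2.imread("pics/g_wrist.png");cv2.imwrite("pics/g2.png",cv2.resize(w[165:285,280:380],None,fx=5,fy=5,interpolation=cv2.INTER_CUBIC))
```

```text
(no output)
```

View pics/g2.png

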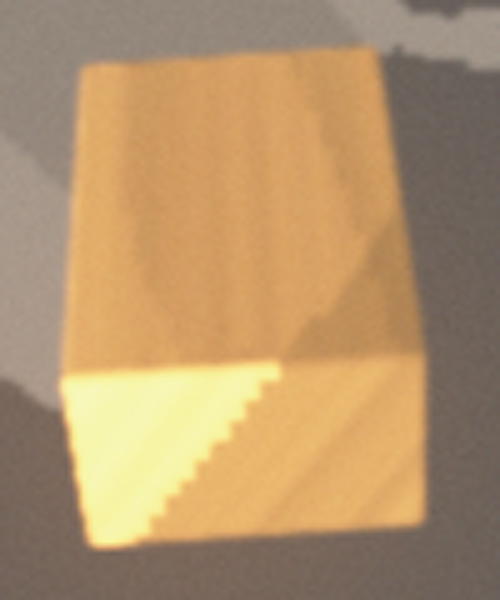

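```bash
sed -i 's/^BLK=.*/BLK=[.4167,-.3615,.0943]/' h.py
python3 - <<'E'
from h import *
T,o=cur()
Rm=lean(BLK[2]+np.pi,.45,"y",1)
g=tgt(Rm,[BLK[0],BLK[1],.057])
path(T,g,4,64); print(g[:3,3])
E
```

```text
[[-0.001, 0.001, -0.018, -0.0003, 0.0004, 0.0365, 64], [-0.002, 0.002, -0.036, -0.0006, 0.0008, 0.0731, 64], [-0.003, 0.003, -0.054, -0.0009, 0.0011, 0.1096, 64], [-0.004, 0.003, -0.072, -0.0012, 0.0015, 0.1462, 64]] maxdeg/row 1.0 mm/row 36.5
[ 0.40847237 -0.36227817  0.03989151]
```

arm_command(commands=[[-0.002,0.0015,-0.036,-0.0003,0.0005,0.035,64],[-0.004,0.003,-0.072,-0.0006,0.001,0.07,64],[-0.004,0.003,-0.072,-0.001,0.001,0.11,64],[-0.004,0.003,-0.072,-0.001,0.0015,0.146,64],[-0.004,0.003,-0.072,-0.001,0.0015,0.146,64]])

```text
time_s: 9.02
position: [0.4074, -0.3614, 0.0386]
tcp_rot: [-3.137, 0.453, 0.096]
force: [1.1, -0.1, 1.0]
gripper_width: 0.75
```

```bash
python3 look.py h wrist
python3 - <<'E'
from h import *
T,o=cur()
Rm=lean(BLK[2]+np.pi,.45,"y",1)
path(T,tgt(Rm,[BLK[0],BLK[1],.057]),1,64)
E
```

```text
t 9.03 pos [ 0.4074 -0.3614  0.0386] rpy [-3.137  0.453  0.096] F [ 1.1 -0.1  1. ] w 66.0 q [-0.79  0.77  1.39 -0.36  1.3   0.84]
[[-0.001, 0.001, 0.001, -0.0001, 0.0001, 0.0004, 64]] maxdeg/row 0.1 mm/row 0.5
```

View pics/h_wrist.png

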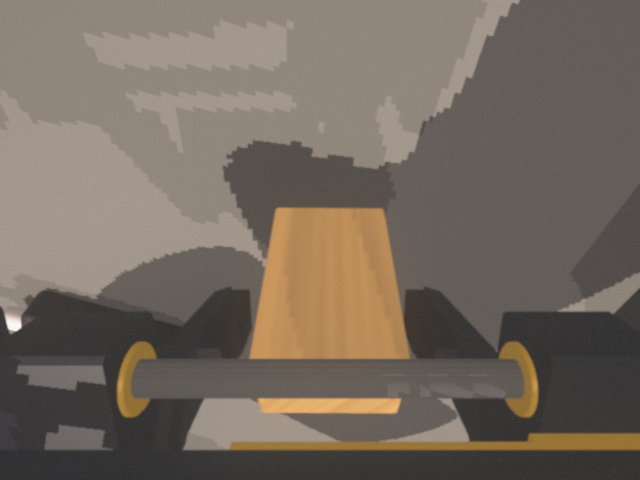

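arm_command(commands=[[0,0,0,0,0,0,140],[0,0,0,0,0,0,140],[0,0,0,0,0,0,140],[0,0,0,0,0,0,140]], squeeze=30)

```text
time_s: 9.57
position: [0.4097, -0.3624, 0.0415]
tcp_rot: [3.141, 0.449, 0.095]
force: [2.4, 0.8, 5.9]
gripper_width: 0.563
```

```bash
python3 look.py i wrist
python3 - <<'E'
from h import *
T,o=cur()
Rb=np.eye(4); 
Tb=np.eye(4);Tb[:3,:3]=R.from_euler('z',BLK[2]+np.pi).as_matrix();Tb[:3,3]=[BLK[0],BLK[1],0]
G=np.linalg.inv(T)@Tb; np.save("G.npy",G) # block in tool
np.save("Tg.npy",T)
print(T[:3,3],np.round(G,4).tolist())
# lift: world +z .12 in tool axes
print(T[:3,:3].T@[0,0,.18])
E
```

```text
t 9.57 pos [ 0.4097 -0.3624  0.0415] rpy [3.141 0.449 0.095] F [2.4 0.8 5.9] w 49.6 q [-0.79  0.77  1.39 -0.36  1.3   0.84]
[ 0.40966718 -0.36244922  0.0415342 ] [[-0.9009, -0.0005, -0.4341, 0.0244], [-0.0009, 1.0, 0.0006, -0.0003], [0.4341, 0.0009, -0.9009, 0.0343], [0.0, 0.0, 0.0, 1.0]]
[-7.81359172e-02  1.09098326e-04 -1.62156611e-01]
```

arm_command(commands=[[0,0,0,-0.008,0,-0.016,140],[0,0,0,-0.024,0,-0.049,140],[0,0,0,-0.043,0,-0.09,140],[0,0,0,-0.063,0,-0.13,140],[0,0,0,-0.078,0,-0.162,140]])

```text
time_s: 10.25
position: [0.4097, -0.3622, 0.2244]
tcp_rot: [3.139, 0.447, 0.094]
force: [-0.1, 0.2, -2.2]
gripper_width: 0.562
```

```bash
python3 look.py j wrist side
python3 - <<'E'
from h import *
T,o=cur()
G=np.load("G.npy")
pk=place(*PIV,[-.2130,.0008,.014])[0]; print("pocket",pk)
Rb=lean(PIV[2],.45,"y",1)
# block pose in world at pocket with yaw PIV ; tool = B * inv(G)
def toolfor(pos):
    B=np.eye(4);B[:3,:3]=R.from_euler('z',PIV[2]).as_matrix();B[:3,3]=pos; return B@np.linalg.inv(G)
fin=toolfor(pk); print(fin[:3,3],R.from_matrix(fin[:3,:3]).as_euler('xyz'))
ex=np.array([np.cos(PIV[2]),np.sin(PIV[2]),0])
pre=toolfor(pk-ex*.06+[0,0,.10]); np.save("ppre.npy",pre);print("pre",pre[:3,3])
D=np.linalg.inv(T)@pre; print(R.from_matrix(D[:3,:3]).as_rotvec())
E
```

```text
t 10.25 pos [ 0.4097 -0.3622  0.2244] rpy [3.139 0.447 0.094] F [-0.1  0.2 -2.2] w 49.5 q [-0.78  0.56  1.23 -0.34  1.64  0.72]
pocket [0.52312565 0.06669996 0.014     ]
[0.53018364 0.06596084 0.0555342 ] [3.14091986 0.44902615 2.99799454]
pre [0.47080637 0.07458289 0.1555342 ]
[-1.2525297   0.009872   -2.61882088]
```

View pics/j_wrist.png

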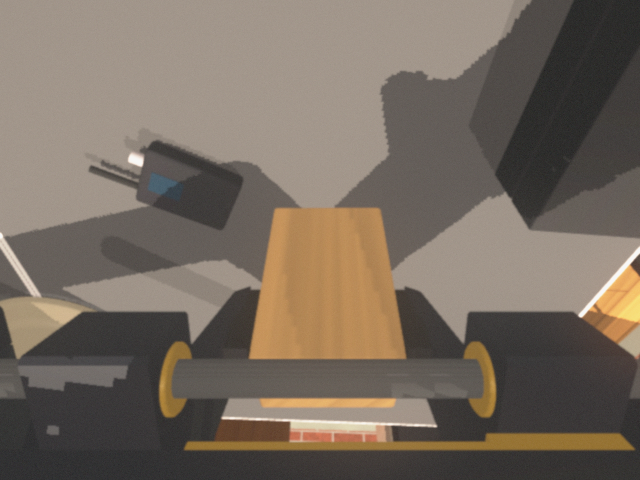

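View pics/j_side.png

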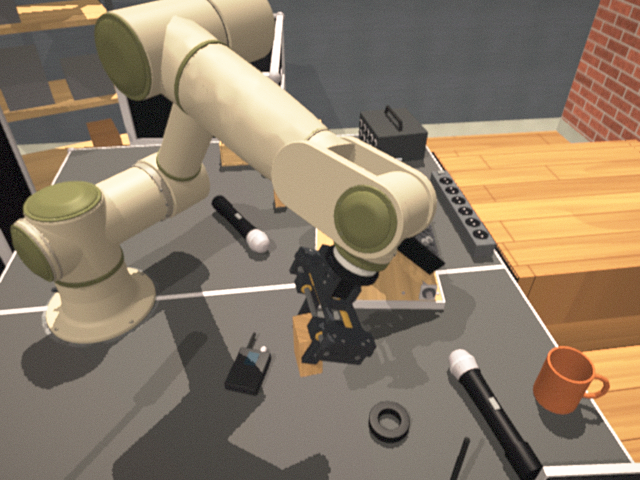

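Run:
```python
from h import *
T,o=cur(); pre=np.load("ppre.npy")
A1=mid(T,pre,.3);A1[:3,3]=[.415,-.32,.245]
A2=mid(T,pre,.6);A2[:3,3]=[.42,-.27,.25]
for a,b in ((T,A1),(A1,A2)): path(a,b,5,140)
```

```text
[[-0.075, 0.001, -0.157, -0.0001, -0.0085, -0.0042, 140], [-0.15, 0.001, -0.314, -0.0002, -0.0169, -0.0085, 140], [-0.225, 0.002, -0.471, -0.0004, -0.0254, -0.0127, 140], [-0.301, 0.002, -0.629, -0.0005, -0.0338, -0.0169, 140], [-0.376, 0.003, -0.786, -0.0006, -0.0423, -0.0211, 140]] maxdeg/row 10.0 mm/row 9.5
[[-0.075, 0.001, -0.157, 0.0075, -0.0049, -0.0047, 140], [-0.15, 0.001, -0.314, 0.015, -0.0097, -0.0095, 140], [-0.225, 0.002, -0.471, 0.0224, -0.0146, -0.0142, 140], [-0.301, 0.002, -0.629, 0.0299, -0.0194, -0.019, 140], [-0.376, 0.003, -0.786, 0.0374, -0.0243, -0.0237, 140]] maxdeg/row 10.0 mm/row 10.1
```

arm_command(commands=[[-0.075,0.001,-0.157,0,-0.0085,-0.004,140],[-0.15,0.001,-0.314,0,-0.017,-0.0085,140],[-0.225,0.002,-0.471,0,-0.0255,-0.0125,140],[-0.301,0.002,-0.629,-0.0005,-0.034,-0.017,140],[-0.376,0.003,-0.786,-0.0005,-0.0425,-0.021,140]])

```text
time_s: 10.98
position: [0.4148, -0.319, 0.2441]
tcp_rot: [3.135, 0.447, 0.97]
force: [-0.2, -0.8, -0.5]
gripper_width: 0.567
```

arm_command(commands=[[-0.075,0.001,-0.157,0.0075,-0.005,-0.0045,140],[-0.15,0.001,-0.314,0.015,-0.0095,-0.0095,140],[-0.225,0.002,-0.471,0.0225,-0.0145,-0.014,140],[-0.301,0.002,-0.629,0.03,-0.0195,-0.019,140],[-0.376,0.003,-0.786,0.0375,-0.0245,-0.0235,140]])

```text
time_s: 11.6
position: [0.4189, -0.2679, 0.2481]
tcp_rot: [3.138, 0.447, 1.848]
force: [0.2, 0.5, -1.0]
gripper_width: 0.564
```

Run:
```python
from h import *
T,o=cur(); pre=np.load("ppre.npy"); print(np.round(o["q"],2),T[:3,3],o["gripper_width"],o["time_s"])
B=mid(T,pre,.7);B[:3,3]=[.425,-.1,.23]
C=pre.copy();C[:3,3]=[.44,.06,.19]
for a,b in ((T,B),(B,C)): path(a,b,5,140)
```

```text
[-0.68  0.1   1.81 -0.32  0.89 -0.8 ] [ 0.41888325 -0.2678657   0.24810407] 0.5644832697141878 11.6
[[-0.069, 0.0, -0.145, 0.0304, 0.0104, -0.0105, 140], [-0.139, 0.0, -0.29, 0.0607, 0.0208, -0.021, 140], [-0.208, 0.0, -0.435, 0.0911, 0.0313, -0.0316, 140], [-0.277, 0.0, -0.58, 0.1215, 0.0417, -0.0421, 140], [-0.347, 0.001, -0.725, 0.1519, 0.0521, -0.0526, 140]] maxdeg/row 9.2 mm/row 33.8
[[-0.03, 0.0, -0.062, 0.0146, 0.0297, 0.0019, 140], [-0.059, 0.0, -0.124, 0.0292, 0.0593, 0.0038, 140], [-0.089, 0.0, -0.186, 0.0438, 0.089, 0.0057, 140], [-0.119, 0.0, -0.249, 0.0585, 0.1186, 0.0076, 140], [-0.149, 0.0, -0.311, 0.0731, 0.1483, 0.0095, 140]] maxdeg/row 3.9 mm/row 33.1
```

arm_command(commands=[[-0.069,0,-0.145,0.03,0.0105,-0.0105,140],[-0.139,0,-0.29,0.0605,0.021,-0.021,140],[-0.208,0,-0.435,0.091,0.0315,-0.0315,140],[-0.277,0,-0.58,0.1215,0.0415,-0.042,140],[-0.347,0.001,-0.725,0.152,0.052,-0.0525,140]])

```text
time_s: 12.22
position: [0.4242, -0.0985, 0.2289]
tcp_rot: [3.139, 0.447, 2.658]
force: [1.0, 0.6, -1.1]
gripper_width: 0.564
```

arm_command(commands=[[-0.03,0,-0.062,0.0145,0.0295,0.002,140],[-0.059,0,-0.124,0.029,0.0595,0.004,140],[-0.089,0,-0.186,0.044,0.089,0.0055,140],[-0.119,0,-0.249,0.0585,0.1185,0.0075,140],[-0.149,0,-0.311,0.073,0.148,0.0095,140]])

```text
time_s: 12.85
position: [0.4375, 0.0625, 0.1882]
tcp_rot: [3.14, 0.446, 3.005]
force: [0.2, -1.2, -1.0]
gripper_width: 0.563
```

```bash
python3 look.py k wrist
python3 - <<'E'
from h import *
T,o=cur(); pre=np.load("ppre.npy"); print(np.round(o["q"],2))
path(T,pre,3,140)
E
```

```text
t 12.85 pos [0.4375 0.0625 0.1882] rpy [3.14  0.446 3.005] F [ 0.2 -1.2 -1. ] w 49.5 q [-0.12 -0.02  2.1  -0.01  0.61 -1.55]
[-0.12 -0.02  2.1  -0.01  0.61 -1.55]
[[0.002, -0.001, 0.003, -0.0052, 0.0048, 0.0141, 140], [0.004, -0.003, 0.006, -0.0103, 0.0095, 0.0282, 140], [0.007, -0.004, 0.009, -0.0155, 0.0143, 0.0424, 140]] maxdeg/row 0.2 mm/row 15.8
```

View pics/k_wrist.png

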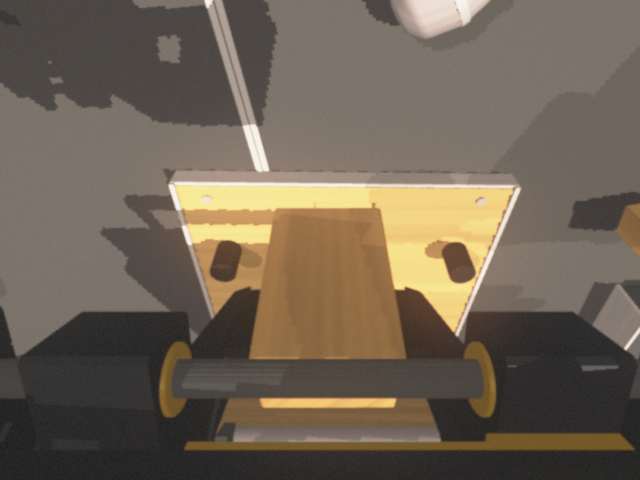

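```bash
cat >> h.py <<'E'
PK=place(*PIV,[-.2130,.0008,.014])[0]
EX=np.array([np.cos(PIV[2]),np.sin(PIV[2]),0]); EY=np.array([-EX[1],EX[0],0])
def toolfor(pos,yaw=None):
    B=np.eye(4);B[:3,:3]=R.from_euler('z',PIV[2] if yaw is None else yaw).as_matrix();B[:3,3]=pos; return B@np.linalg.inv(np.load("G.npy"))
E
python3 - <<'E'
from h import *
T,o=cur()
path(T,toolfor(PK+[0,0,.045]-.02*EX),4,140)
E
```

```text
[[0.002, -0.001, 0.002, -0.007, 0.0034, 0.0273, 140], [0.003, -0.002, 0.005, -0.014, 0.0068, 0.0546, 140], [0.005, -0.003, 0.007, -0.0209, 0.0103, 0.0819, 140], [0.007, -0.004, 0.009, -0.0279, 0.0137, 0.1092, 140]] maxdeg/row 0.2 mm/row 28.4
```

arm_command(commands=[[0.002,-0.001,0.002,-0.007,0.0035,0.0275,140],[0.003,-0.002,0.005,-0.014,0.007,0.0545,140],[0.005,-0.003,0.007,-0.021,0.0105,0.082,140],[0.007,-0.004,0.009,-0.028,0.0135,0.109,140],[0.007,-0.004,0.009,-0.028,0.0135,0.109,140]])

```text
time_s: 13.52
position: [0.5095, 0.0686, 0.099]
tcp_rot: [-3.141, 0.445, 2.998]
force: [-0.3, 0.1, -0.4]
gripper_width: 0.56
```

arm_command(commands=[[0,0,0,0,0,0,140]])

```text
time_s: 13.65
position: [0.5089, 0.0686, 0.0994]
tcp_rot: [-3.141, 0.444, 2.998]
force: [0.7, -0.6, -1.1]
gripper_width: 0.564
```

```bash
python3 look.py l wrist side scene
python3 - <<'E'
from h import *
T,o=cur(); print(o["joint_vel"].max())
exec(open('fit.py').read().split("def fitb")[0].split("from h import *")[1])
G=np.load("G.npy"); B=T@G
P=(B[:3,:3]@boxc(.08).T).T+B[:3,3]
print("block bottom now",B[:3,3],"rel pocket",(B[:3,3]-PK)@np.c_[EX,EY,[0,0,1]])
print("block wrist",np.round(wproj(T,P),1).tolist())
print("block scene",np.round(proj("scene",P),1).tolist())
L=[[-.251,-.1525,.02],[-.251,.1525,.02]]+[[-.2130+a*.0185,.0008+b*.0265,.02] for a in(-1,1) for b in (-1,1)]
print("tray",np.round(wproj(T,place(*PIV,L)),1).tolist())
print("tray scene",np.round(proj("scene",place(*PIV,L)),1).tolist())
path(T,toolfor(PK+[0,0,.018]),3,140)
E
```

```text
t 13.65 pos [0.5089 0.0686 0.0994] rpy [-3.141  0.444  2.998] F [ 0.7 -0.6 -1.1] w 49.7 q [-0.08  0.3   2.02 -0.07  0.39 -1.45]
0.0021288369141890394
block bottom now [0.50201023 0.0693207  0.0582552 ] rel pocket [-0.02127287 -0.00044076  0.0442552 ]
block wrist [[245.4, 359.8], [258.7, 408.0], [392.4, 407.9], [405.2, 359.7], [272.8, 206.4], [279.0, 257.8], [372.9, 257.8], [378.8, 206.4]]
block scene [[334.9, 195.3], [321.5, 200.5], [331.4, 216.7], [345.0, 211.3], [334.1, 215.5], [321.4, 220.6], [330.8, 236.4], [343.7, 231.1]]
tray [[47.3, 165.1], [603.3, 165.1], [281.4, 194.6], [372.2, 194.6], [286.0, 241.8], [367.6, 241.8]]
tray scene [[311.1, 187.5], [368.2, 281.7], [326.3, 227.2], [336.1, 243.6], [312.6, 232.6], [322.3, 249.3]]
[[-0.0, -0.001, 0.0, -0.0026, 0.0001, 0.0109, 140], [-0.0, -0.002, 0.0, -0.0052, 0.0003, 0.0218, 140], [-0.001, -0.004, 0.0, -0.0078, 0.0004, 0.0328, 140]] maxdeg/row 0.1 mm/row 11.2
```

View pics/l_wrist.png

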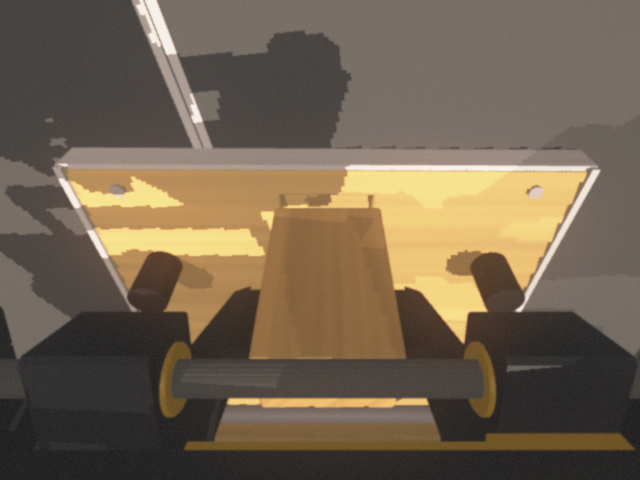

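View pics/l_scene.png

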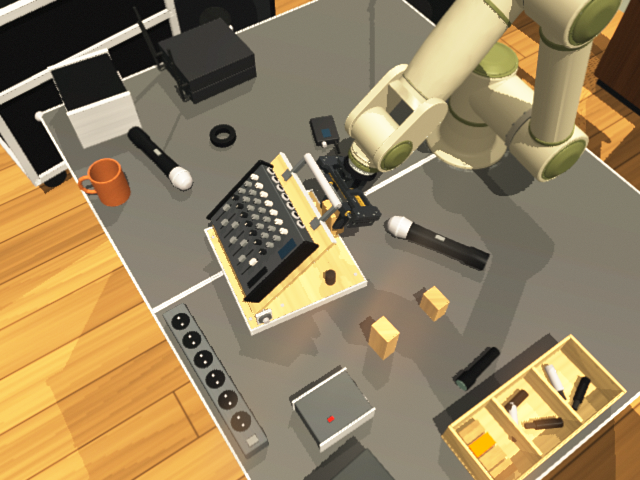

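View pics/l_side.png

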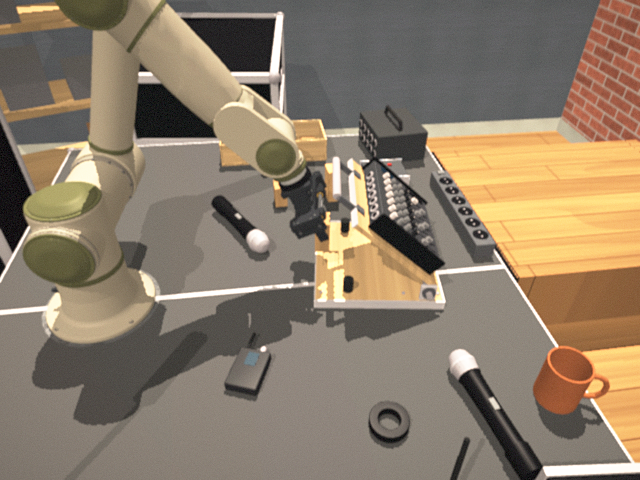

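Run:
```python
from h import *
w=cv2.imread("pics/l_wrist.png");cv2.imwrite("pics/l2.png",cv2.resize(w[180:230,262:392],None,fx=6,fy=6,interpolation=cv2.INTER_CUBIC))
```

```text
(no output)
```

View pics/l2.png

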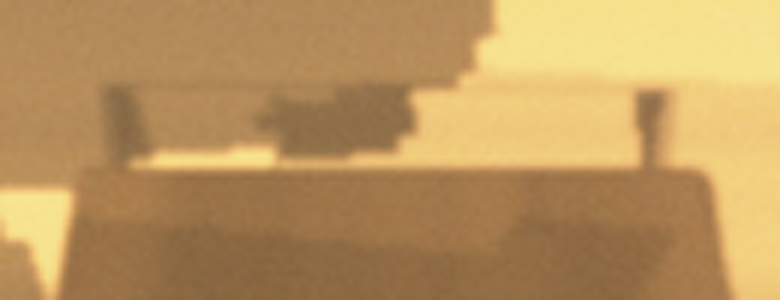

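```bash
sed -i 's/^PK=.*/PK=place(*PIV,[-.2134,-.0004,.014])[0]/' h.py
python3 - <<'E'
from h import *
T,o=cur()
path(T,toolfor(PK+[0,0,.012]),4,140)
E
```

```text
[[-0.0, -0.001, 0.0, -0.0012, -0.0002, 0.0095, 140], [-0.0, -0.002, 0.0, -0.0024, -0.0004, 0.019, 140], [-0.001, -0.003, 0.0, -0.0036, -0.0006, 0.0285, 140], [-0.001, -0.004, 0.0, -0.0048, -0.0008, 0.038, 140]] maxdeg/row 0.1 mm/row 9.6
```

arm_command(commands=[[0,-0.001,0,-0.001,0,0.0095,140],[0,-0.002,0,-0.0025,-0.0005,0.019,140],[0,-0.003,0,-0.0035,-0.0005,0.0285,140],[0,-0.004,0,-0.005,-0.001,0.038,140],[0,-0.004,0,-0.005,-0.001,0.038,140]])

```text
time_s: 14.42
position: [0.5297, 0.0645, 0.0668]
tcp_rot: [-3.141, 0.448, 2.998]
force: [0.5, 0.0, -1.3]
gripper_width: 0.564
```

arm_command(commands=[[0,0,0,0,0,0,140]])

```text
time_s: 14.55
position: [0.5298, 0.0645, 0.0668]
tcp_rot: [-3.141, 0.448, 2.998]
force: [-0.4, -0.0, -1.1]
gripper_width: 0.563
```

```bash
python3 look.py m wrist
python3 - <<'E'
from h import *
T,o=cur()
G=np.load("G.npy"); B=T@G
print("rel pocket",(B[:3,3]-PK)@np.c_[EX,EY,[0,0,1]])
exec(open('fit.py').read().split("def fitb")[0].split("from h import *")[1])
P=(B[:3,:3]@boxc(.08).T).T+B[:3,3]
print("block wrist",np.round(wproj(T,P),1).tolist())
L=[[-.2134+a*.0185,-.0004+b*.0265,.02] for a in(-1,1) for b in (-1,1)]
print("tray",np.round(wproj(T,place(*PIV,L)),1).tolist())
w=cv2.imread("pics/m_wrist.png");cv2.imwrite("pics/m2.png",cv2.resize(w[180:240,262:392],None,fx=6,fy=6,interpolation=cv2.INTER_CUBIC))
E
```

```text
t 14.55 pos [0.5298 0.0645 0.0668] rpy [-3.141  0.448  2.998] F [-0.4 -0.  -1.1] w 49.6 q [-0.09  0.4   1.99 -0.08  0.31 -1.44]
rel pocket [ 0.00010468 -0.0003231   0.01129526]
block wrist [[245.4, 359.8], [258.7, 408.0], [392.4, 407.9], [405.2, 359.7], [272.8, 206.4], [279.0, 257.8], [372.9, 257.8], [378.8, 206.4]]
tray [[271.2, 197.1], [381.8, 197.1], [278.0, 252.9], [375.1, 252.9]]
```

View pics/m2.png

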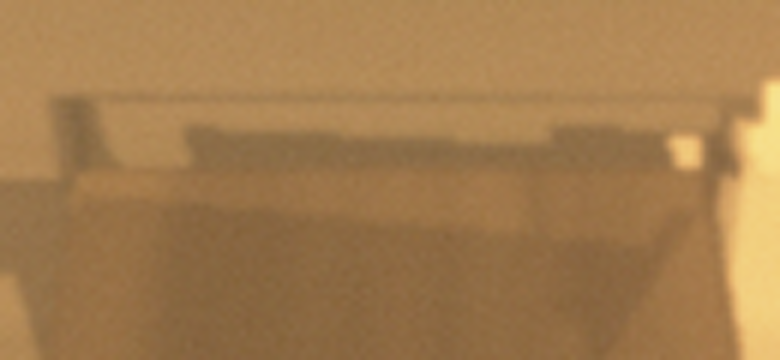

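View pics/m_wrist.png

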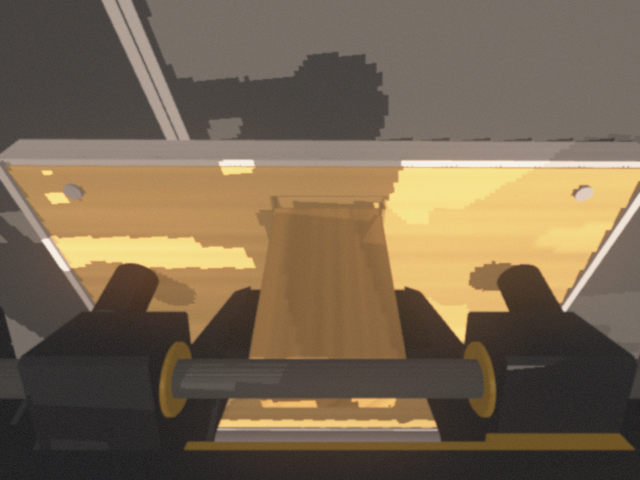

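Run:
```python
from h import *
T,o=cur()
for dz in (-.004,-.011,-.014):
    print(dz,np.round(T[:3,:3].T@(-.0009*EX+.0006*EY+np.array([0,0,dz])),4))
```

```text
-0.004 [0.0025 0.0006 0.0032]
-0.011 [0.0056 0.0006 0.0095]
-0.014 [0.0069 0.0006 0.0122]
```

arm_command(commands=[[0,0,0,0.001,0.0006,0,140],[0,0,0,0.0025,0.0006,0.0032,140],[0,0,0,0.0035,0.0006,0.0055,140],[0,0,0,0.0045,0.0006,0.0075,140]])

```text
time_s: 15.1
position: [0.5291, 0.0652, 0.058]
tcp_rot: [-3.141, 0.448, 2.998]
force: [0.2, 0.1, -1.1]
gripper_width: 0.563
```

arm_command(commands=[[0,0,0,0.0005,0,0.001,140]])

```text
time_s: 15.22
position: [0.5291, 0.0652, 0.0568]
tcp_rot: [-3.141, 0.448, 2.998]
force: [0.2, 0.6, -1.6]
gripper_width: 0.566
```

```bash
python3 look.py n wrist
python3 - <<'E'
from h import *
T,o=cur()
G=np.load("G.npy"); B=T@G
print("rel pocket",(B[:3,3]-PK)@np.c_[EX,EY,[0,0,1]])
w=cv2.imread("pics/n_wrist.png");cv2.imwrite("pics/n2.png",cv2.resize(w[180:240,262:392],None,fx=6,fy=6,interpolation=cv2.INTER_CUBIC))
E
```

```text
t 15.22 pos [0.5291 0.0652 0.0568] rpy [-3.141  0.448  2.998] F [ 0.2  0.6 -1.6] w 49.8 q [-0.09  0.42  1.99 -0.09  0.28 -1.43]
rel pocket [-0.00061919  0.00024874  0.00110892]
```

View pics/n2.png

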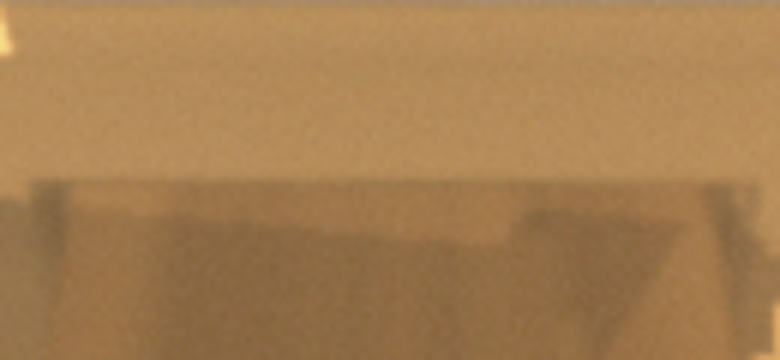

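arm_command(commands=[[0,0,0,0.0005,0,0.001,140],[0,0,0,0.001,0,0.0018,140],[0,0,0,0.001,0,0.0018,140]])

```text
time_s: 15.65
position: [0.5294, 0.0652, 0.0555]
tcp_rot: [-3.141, 0.45, 2.998]
force: [-4.9, -0.7, 8.7]
gripper_width: 0.568
```

arm_command(commands=[[0,0,0,0.0005,0,0.001,140],[0,0,0,0.0005,0,0.001,140]])

```text
time_s: 15.9
position: [0.5297, 0.0652, 0.0555]
tcp_rot: [-3.141, 0.452, 2.998]
force: [-7.7, -0.9, 14.0]
gripper_width: 0.566
```

arm_command(commands=[[0,0,0,-0.0005,0,-0.001,140],[0,0,0,-0.0005,0,-0.001,90],[0,0,0,-0.0005,0,-0.001,70],[0,0,0,-0.0005,0,-0.001,70]])

```text
time_s: 16.4
position: [0.5297, 0.0652, 0.0565]
tcp_rot: [-3.141, 0.452, 2.998]
force: [-0.5, -0.1, 0.7]
gripper_width: 0.723
```

arm_command(commands=[[0,0,0,0,0,-0.02,70],[0,0,0,0,0,-0.045,70],[0,0,0,0,0,-0.08,70],[0,0,0,0,0,-0.12,70],[0,0,0,0,0,-0.15,70]])

```text
time_s: 17.02
position: [0.4644, 0.0746, 0.1929]
tcp_rot: [-3.141, 0.453, 2.998]
force: [-1.0, 0.4, -1.1]
gripper_width: 0.728
```

arm_command(commands=[[0,0,0,0,0,-0.02,70],[0,0,0,0,0,-0.02,70]])

```text
time_s: 17.27
position: [0.456, 0.076, 0.2119]
tcp_rot: [3.142, 0.455, 2.999]
force: [-0.4, 0.3, 0.1]
gripper_width: 0.726
```

```bash
python3 look.py p wrist side
python3 - <<'E'
from h import *
T,o=cur()
exec(open('fit.py').read().split("def fitb")[0].split("from h import *")[1])
b=place(*PIV,[-.2134,0,.014])[0]
P=place(b[0],b[1],PIV[2],boxc(.08)+[0,0,.014])
print("block wrist",np.round(wproj(T,P),1).tolist())
P2=P+[0,0,.006]
print("block wrist +6mm",np.round(wproj(T,P2),1).tolist())
E
```

```text
t 17.27 pos [0.456  0.076  0.2119] rpy [3.142 0.455 2.999] F [-0.4  0.3  0.1] w 63.9 q [-0.07 -0.    2.02 -0.05  0.67 -1.47]
block wrist [[293.3, 226.4], [295.9, 258.4], [357.2, 258.4], [359.7, 226.4], [299.2, 170.1], [301.0, 200.5], [352.3, 200.5], [354.0, 170.1]]
block wrist +6mm [[292.8, 231.6], [295.4, 263.7], [357.7, 263.7], [360.2, 231.6], [298.8, 173.6], [300.6, 204.2], [352.6, 204.2], [354.4, 173.6]]
```

View pics/p_wrist.png

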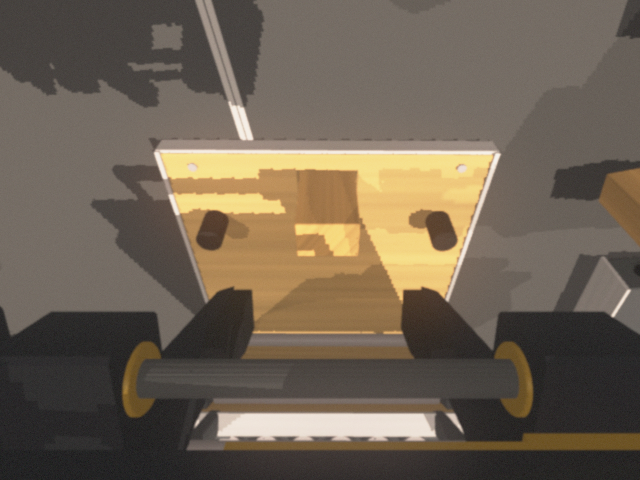

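View pics/p_side.png

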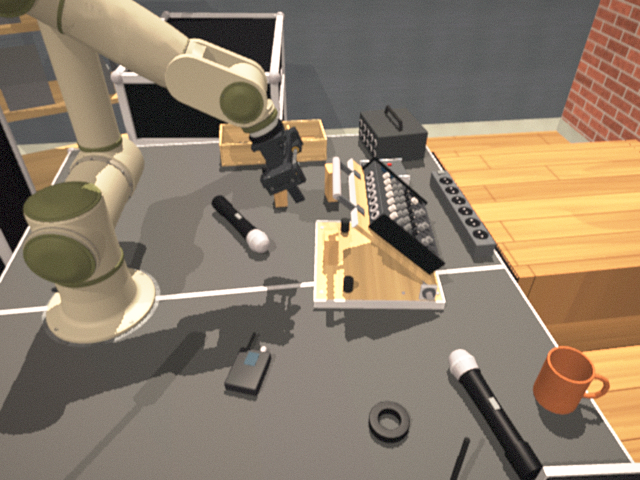

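```bash
python3 look.py q scene side
python3 - <<'E'
from h import *
exec(open('fit.py').read().split("def fitb")[0].split("from h import *")[1])
P=place(PK[0],PK[1],PIV[2],boxc(.08)+[0,0,.014])
print(np.round(proj("side",P)).tolist(),np.round(proj("scene",P)).tolist())
w=cv2.imread("pics/q_side.png");s=cv2.imread("pics/q_scene.png")
cv2.imwrite("pics/q2.png",np.hstack([cv2.resize(w[140:320,290:450],None,fx=2.4,fy=2.4),cv2.resize(s[140:320,240:400],None,fx=2.4,fy=2.4)]))
E
```

```text
t 17.38 pos [0.4557 0.0758 0.2102] rpy [-3.141  0.452  2.998] F [-0.5  0.5 -0.1] w 64.0 q [-0.07 -0.    2.02 -0.05  0.67 -1.47]
[[324.0, 239.0], [339.0, 240.0], [338.0, 227.0], [324.0, 226.0], [323.0, 265.0], [337.0, 266.0], [337.0, 252.0], [323.0, 252.0]] [[326.0, 210.0], [313.0, 215.0], [323.0, 231.0], [336.0, 226.0], [326.0, 229.0], [313.0, 234.0], [322.0, 249.0], [335.0, 244.0]]
```

View pics/q2.png

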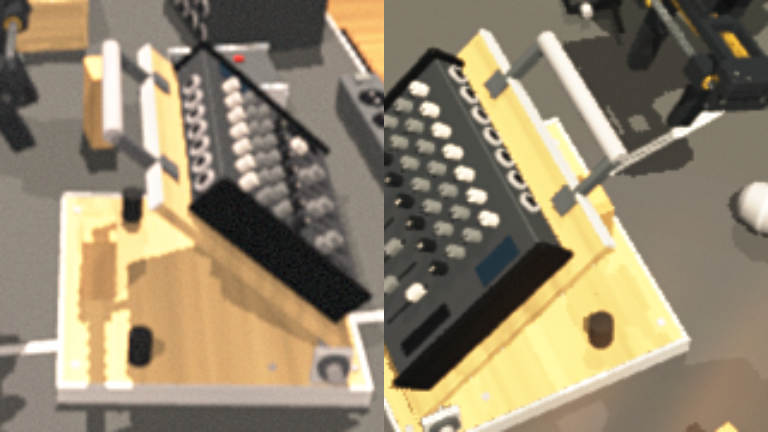

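Run:
```python
from h import *
T,o=cur()
Rm=lean(PIV[2],.524,"x")
b=bar(.73);print(b)
pre=tgt(Rm,b-.10*Rm[:,2],.013); np.save("bpre.npy",pre); print(pre[:3,3])
M=mid(T,pre,.5);M[:3,3]=[.43,.079,.33]
path(T,M,5,150); path(M,pre,5,150)
```

```text
[0.53065645 0.06479804 0.2474909 ]
[0.48757801 0.07105337 0.32281765]
[[-0.006, -0.006, 0.157, -0.0058, -0.0001, -0.0239, 150], [-0.011, -0.012, 0.314, -0.0116, -0.0002, -0.0478, 150], [-0.017, -0.017, 0.471, -0.0175, -0.0003, -0.0717, 150], [-0.023, -0.023, 0.628, -0.0233, -0.0005, -0.0956, 150], [-0.029, -0.029, 0.785, -0.0291, -0.0006, -0.1195, 150]] maxdeg/row 9.0 mm/row 24.6
[[-0.006, -0.006, 0.157, -0.0068, 0.0068, 0.0067, 150], [-0.011, -0.012, 0.314, -0.0136, 0.0135, 0.0134, 150], [-0.017, -0.017, 0.471, -0.0204, 0.0203, 0.0201, 150], [-0.023, -0.023, 0.628, -0.0272, 0.0271, 0.0269, 150], [-0.029, -0.029, 0.785, -0.034, 0.0338, 0.0336, 150]] maxdeg/row 9.0 mm/row 11.7
```

arm_command(commands=[[-0.006,-0.006,0.157,-0.006,0,-0.024,150],[-0.011,-0.012,0.314,-0.0115,0,-0.048,150],[-0.017,-0.017,0.471,-0.0175,-0.0005,-0.072,150],[-0.023,-0.023,0.628,-0.0235,-0.0005,-0.0955,150],[-0.029,-0.029,0.785,-0.029,-0.0005,-0.1195,150]], squeeze=12)

```text
time_s: 18.1
position: [0.4299, 0.079, 0.3298]
tcp_rot: [2.773, 0.325, 2.15]
force: [0.2, 0.2, 0.9]
gripper_width: 0.412
```

arm_command(commands=[[-0.006,-0.006,0.157,-0.007,0.007,0.0065,150],[-0.011,-0.012,0.314,-0.0135,0.0135,0.0135,150],[-0.017,-0.017,0.471,-0.0205,0.0205,0.02,150],[-0.023,-0.023,0.628,-0.027,0.027,0.027,150],[-0.029,-0.029,0.785,-0.034,0.034,0.0335,150]])

```text
time_s: 18.73
position: [0.4881, 0.0708, 0.3214]
tcp_rot: [2.62, -0.004, 1.418]
force: [-0.5, 0.1, 0.3]
gripper_width: 0.413
```

arm_command(commands=[[0,0,0,0,0,0,150],[0,0,0,0,0,0,150]])

```text
time_s: 18.98
position: [0.4879, 0.0707, 0.3208]
tcp_rot: [2.621, -0.003, 1.42]
force: [0.3, 0.1, 0.4]
gripper_width: 0.413
```

```bash
python3 look.py r wrist
python3 - <<'E'
from h import *
T,o=cur()
path(T,np.load("bpre.npy"),1,150)
for th in (.68,.7,.72,.74,.76):
  b=bar(th); print(th,np.round(wproj(T,[b-.067*EY,b+.067*EY]),1).tolist())
E
```

```text
t 18.98 pos [0.4879 0.0707 0.3208] rpy [ 2.621 -0.003  1.42 ] F [0.3 0.1 0.4] w 36.3 q [-0.08 -0.06  1.8  -0.04  0.89  0.09]
[[-0.003, 0.001, -0.007, 0.0002, 0.0006, -0.0017, 150]] maxdeg/row 0.5 mm/row 1.8
0.68 [[309.4, 337.0], [304.7, 142.6]]
0.7 [[317.0, 338.2], [313.6, 142.6]]
0.72 [[324.8, 339.4], [322.6, 142.6]]
0.74 [[332.7, 340.6], [331.9, 142.6]]
0.76 [[340.8, 341.6], [341.3, 142.6]]
```

View pics/r_wrist.png

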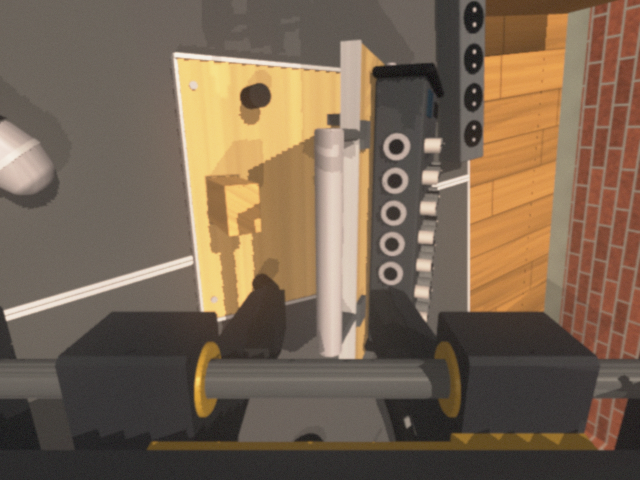

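arm_command(commands=[[-0.003,0.001,-0.007,0,0.001,0.03,150],[-0.003,0.001,-0.007,0,0.001,0.065,150],[-0.003,0.001,-0.007,0,0.001,0.1,150],[-0.003,0.001,-0.007,0,0.001,0.1,150]])

```text
time_s: 19.52
position: [0.5373, 0.0633, 0.2329]
tcp_rot: [2.622, 0.0, 1.427]
force: [-0.1, -0.4, 0.5]
gripper_width: 0.411
```

arm_command(commands=[[0,0,0,0,0,0,220],[0,0,0,0,0,0,220],[0,0,0,0,0,0,220]])

```text
time_s: 19.9
position: [0.5374, 0.0634, 0.2343]
tcp_rot: [2.62, 0.0, 1.428]
force: [-4.7, -0.3, 5.9]
gripper_width: 0.199
```

```bash
python3 look.py s
python3 - <<'E'
from h import *
T,o=cur()
Rm=T[:3,:3]
p=T[:3,3]-.015*Rm[:,2]; print(p,bar(.735))
for a,b in((.735,.585),(.585,.46),(.46,.36),(.36,.29),(.29,.24)):
  for th in np.linspace(a,b,6)[1:]: print(round(th,3), np.round(Rm.T@(bar(th)-bar(a)),4))
b=bar(.262);print("262",b,b+.015*Rm[:,2])
E
```

```text
t 19.9 pos [0.5374 0.0634 0.2343] rpy [2.62  0.    1.428] F [-4.7 -0.3  5.9] w 17.5 q [-0.09  0.12  1.84 -0.05  0.66  0.09]
[0.52995816 0.06451584 0.24727334] [0.53166093 0.06465218 0.24851473]
0.705 [ 0.     -0.0083  0.0024]
0.675 [ 0.     -0.0165  0.005 ]
0.645 [ 0.     -0.0247  0.0079]
0.615 [ 0.     -0.0328  0.0111]
0.585 [ 0.     -0.0407  0.0144]
0.56 [ 0.     -0.0066  0.003 ]
0.535 [ 0.     -0.013   0.0062]
0.51 [ 0.     -0.0194  0.0095]
0.485 [ 0.     -0.0258  0.0129]
0.46 [ 0.     -0.032   0.0166]
0.44 [ 0.     -0.0049  0.003 ]
0.42 [ 0.     -0.0098  0.0061]
0.4 [ 0.     -0.0146  0.0093]
0.38 [ 0.     -0.0193  0.0127]
0.36 [ 0.     -0.0239  0.0161]
0.346 [ 0.     -0.0032  0.0024]
0.332 [ 0.     -0.0064  0.0049]
0.318 [ 0.     -0.0096  0.0074]
0.304 [ 0.     -0.0127  0.01  ]
0.29 [ 0.     -0.0157  0.0126]
0.28 [ 0.     -0.0022  0.0019]
0.27 [ 0.     -0.0043  0.0038]
0.26 [ 0.     -0.0065  0.0057]
0.25 [ 0.     -0.0086  0.0077]
0.24 [ 0.     -0.0107  0.0097]
262 [0.46210396 0.0747524  0.13311793] [0.46949916 0.07368334 0.12011146]
```

arm_command(commands=[[0,0,0,0,-0.0085,0.0025,220],[0,0,0,0,-0.0165,0.005,220],[0,0,0,0,-0.0245,0.008,220],[0,0,0,0,-0.033,0.011,220],[0,0,0,0,-0.0405,0.0145,220]])

```text
time_s: 20.52
position: [0.5092, 0.0676, 0.201]
tcp_rot: [2.621, 0.0, 1.428]
force: [0.0, 2.3, 2.3]
gripper_width: 0.201
```

arm_command(commands=[[0,0,0,0,-0.0065,0.003,220],[0,0,0,0,-0.013,0.006,220],[0,0,0,0,-0.0195,0.0095,220],[0,0,0,0,-0.026,0.013,220],[0,0,0,0,-0.032,0.0165,220]])

```text
time_s: 21.15
position: [0.4896, 0.0704, 0.1703]
tcp_rot: [2.621, 0.0, 1.428]
force: [0.9, 2.5, 1.7]
gripper_width: 0.196
```

```bash
python3 look.py t side
python3 - <<'E'
from h import *
T,o=cur()
p=T[:3,3]-.015*T[:3,2]
pl=[(p-np.array([*PIV[:2],.045]))@EX, p[2]-.045]; print("theta",np.arctan2(pl[1],-pl[0])-np.arctan2(.014,.288),"r",np.hypot(*pl))
E
```

```text
t 21.15 pos [0.4896 0.0704 0.1703] rpy [2.621 0.    1.428] F [0.9 2.5 1.7] w 17.2 q [-0.08  0.11  2.04 -0.07  0.47  0.12]
theta 0.4463291295606799 r 0.2894970283392735
```

View pics/t_side.png

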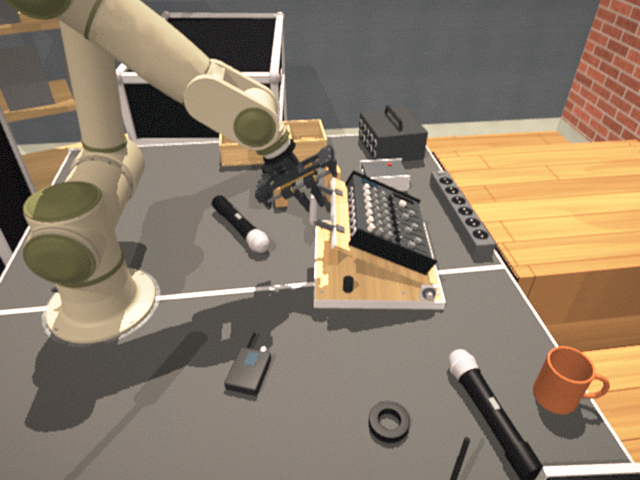

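arm_command(commands=[[0,0,0,0,-0.005,0.003,220],[0,0,0,0,-0.01,0.006,220],[0,0,0,0,-0.0145,0.0095,220],[0,0,0,0,-0.0195,0.0125,220],[0,0,0,0,-0.024,0.016,220]])

```text
time_s: 21.82
position: [0.4763, 0.0723, 0.1435]
tcp_rot: [2.622, 0.0, 1.428]
force: [3.0, 2.3, -0.8]
gripper_width: 0.196
```

arm_command(commands=[[0,0,0,0,-0.003,0.0025,220],[0,0,0,0,-0.0065,0.005,220],[0,0,0,0,-0.0095,0.0075,220],[0,0,0,0,-0.0125,0.01,220],[0,0,0,0,-0.0135,0.011,220]])

```text
time_s: 22.45
position: [0.4698, 0.0733, 0.1268]
tcp_rot: [2.622, 0.0, 1.428]
force: [-0.1, 2.3, -0.4]
gripper_width: 0.199
```

```bash
cat > th.py <<'E'
from h import *
T,o=cur()
p=T[:3,3]-.015*T[:3,2]
pl=[(p-np.array([*PIV[:2],.045]))@EX, p[2]-.045]; print("theta",np.arctan2(pl[1],-pl[0])-np.arctan2(.014,.288),"r",np.hypot(*pl),o["force"],o["position"])
E
python3 th.py
```

```text
theta 0.2845473423216012 r 0.29011579548191907 [-0.05343219  2.29571489 -0.37450192] [0.46979433 0.07328058 0.12684321]
```

arm_command(commands=[[0,0,0,0,-0.001,0.001,220],[0,0,0,0,-0.002,0.002,220],[0,0,0,0,-0.003,0.0025,220],[0,0,0,0,-0.003,0.0025,220]])

```text
time_s: 22.95
position: [0.4686, 0.0734, 0.1232]
tcp_rot: [2.622, 0.0, 1.428]
force: [2.7, 2.0, -2.3]
gripper_width: 0.199
```

arm_command(commands=[[0,0,0,0,-0.001,0.001,220],[0,0,0,0,-0.0015,0.0015,220],[0,0,0,0,-0.0015,0.0015,220]])

```text
time_s: 23.32
position: [0.4684, 0.0735, 0.1219]
tcp_rot: [2.62, 0.0, 1.428]
force: [-3.4, 1.6, 8.3]
gripper_width: 0.198
```

```bash
python3 th.py; python3 look.py u side scene
```

```text
theta 0.26671461258459445 r 0.289929517874217 [-3.37143451  1.5938233   8.2631612 ] [0.46836387 0.07349037 0.1218959 ]
t 23.32 pos [0.4684 0.0735 0.1219] rpy [2.62  0.    1.428] F [-3.4  1.6  8.3] w 17.4 q [-0.07  0.16  2.15 -0.11  0.31  0.17]
```

Run:
```python
import cv2,numpy as np
w=cv2.imread("pics/u_side.png");s=cv2.imread("pics/u_scene.png")
cv2.imwrite("pics/u2.png",np.hstack([cv2.resize(w[160:320,290:450],None,fx=2.5,fy=2.5),cv2.resize(s[140:300,240:400],None,fx=2.5,fy=2.5)]))
```

```text
(no output)
```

View pics/u2.png

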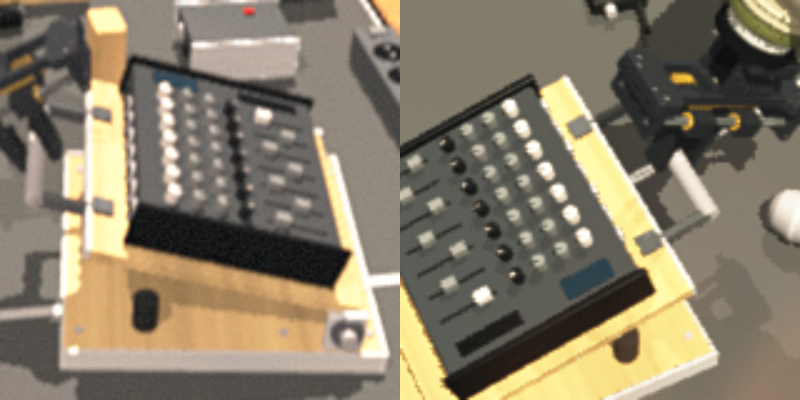

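arm_command(commands=[[0,0,0,0,-0.0005,0.0005,220],[0,0,0,0,-0.0005,0.0005,220]])

```text
time_s: 23.68
position: [0.4684, 0.0735, 0.1219]
tcp_rot: [2.619, 0.0, 1.428]
force: [-5.2, 2.8, 10.5]
gripper_width: 0.199
```

arm_command(commands=[[0,0,0,0,0,0,190],[0,0,0,0,0,0,165],[0,0,0,0,0,0,165],[0,0,0,0,0,0,165]])

```text
time_s: 24.18
position: [0.4683, 0.0734, 0.1217]
tcp_rot: [2.619, 0.0, 1.428]
force: [-0.3, -0.5, 0.2]
gripper_width: 0.35
```

```bash
python3 th.py; python3 look.py v wrist
```

```text
theta 0.26610977225408194 r 0.2899538693976188 [-0.25720852 -0.46386415  0.18650033] [0.46829161 0.07344782 0.12174365]
t 24.18 pos [0.4683 0.0734 0.1217] rpy [2.619 0.    1.428] F [-0.3 -0.5  0.2] w 30.8 q [-0.07  0.16  2.15 -0.11  0.31  0.17]
```

View pics/v_wrist.png

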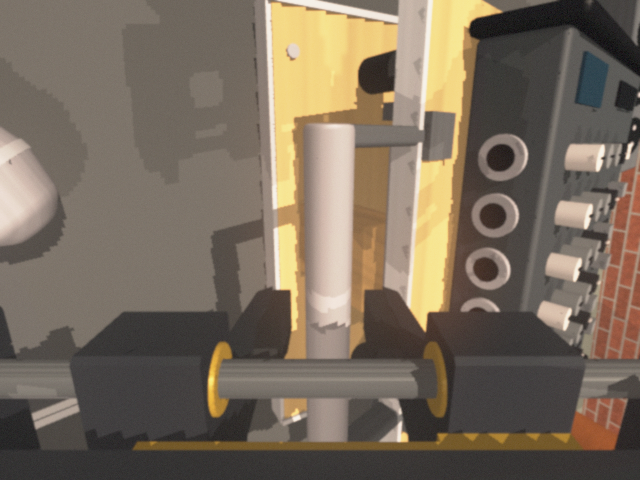

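The bar (x≈329) sits free, midway between the open fingers, with no force on the tool. I'll retreat along the tool axis.

arm_command(commands=[[0,0,0,0,0,-0.02,165],[0,0,0,0,0,-0.05,165],[0,0,0,0,0,-0.09,165],[0,0,0,0,0,-0.13,165],[0,0,0,0,0,-0.16,165]])

```text
time_s: 24.85
position: [0.3886, 0.085, 0.2619]
tcp_rot: [2.618, 0.0, 1.428]
force: [-0.1, -0.4, 1.4]
gripper_width: 0.353
```

arm_command(commands=[[0,0,0,0,0,-0.04,165],[0,0,0,0,0,-0.06,165],[0,0,0,0,0,-0.06,165]])

```text
time_s: 25.22
position: [0.359, 0.0894, 0.3148]
tcp_rot: [2.615, -0.0, 1.429]
force: [-0.4, -0.3, -0.9]
gripper_width: 0.357
```

```bash
python3 look.py w side scene wrist
python3 - <<'E'
from h import *
T,o=cur()
for th in (.2,.24,.262,.28,.3):
  b=bar(th); P=[b-.067*EY,b+.067*EY]; print(th,np.round(wproj(T,P),1).tolist(),np.round(proj("side",P),1).tolist(),np.round(proj("scene",P),1).tolist())
w=cv2.imread("pics/w_side.png");s=cv2.imread("pics/w_scene.png")
cv2.imwrite("pics/w2.png",np.hstack([cv2.resize(w[160:320,290:450],None,fx=2.5,fy=2.5),cv2.resize(s[140:300,240:400],None,fx=2.5,fy=2.5)]))
E
```

```text
t 25.23 pos [0.359  0.0894 0.3148] rpy [ 2.615 -0.     1.429] F [-0.4 -0.3 -0.9] w 31.4 q [-0.04 -0.37  2.05 -0.06  0.94  0.13]
0.2 [[315.3, 271.3], [314.2, 138.6]] [[301.8, 243.2], [303.8, 208.4]] [[337.3, 184.0], [364.3, 226.2]]
0.24 [[323.0, 274.1], [322.7, 138.8]] [[303.1, 239.3], [305.0, 204.7]] [[336.3, 181.4], [363.4, 223.8]]
0.262 [[327.6, 275.6], [327.7, 138.8]] [[304.0, 237.1], [305.7, 202.6]] [[335.7, 180.1], [362.9, 222.6]]
0.28 [[331.4, 276.9], [332.0, 138.9]] [[304.7, 235.3], [306.4, 200.9]] [[335.1, 179.0], [362.4, 221.6]]
0.3 [[335.8, 278.3], [337.0, 139.0]] [[305.5, 233.4], [307.2, 199.0]] [[334.4, 177.8], [361.8, 220.5]]
```

View pics/w2.png

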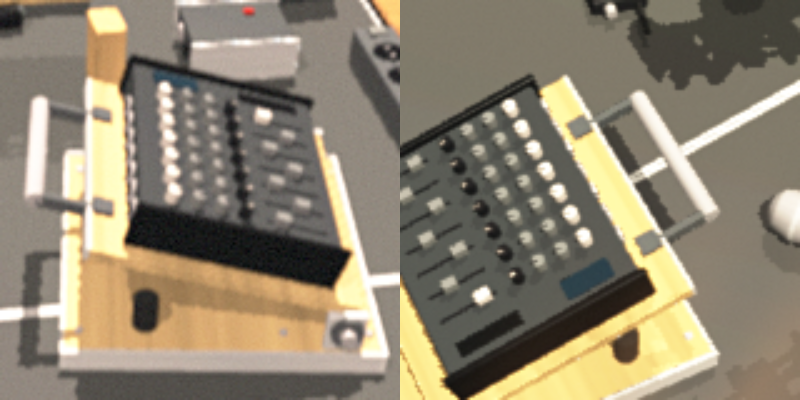

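View pics/w_wrist.png

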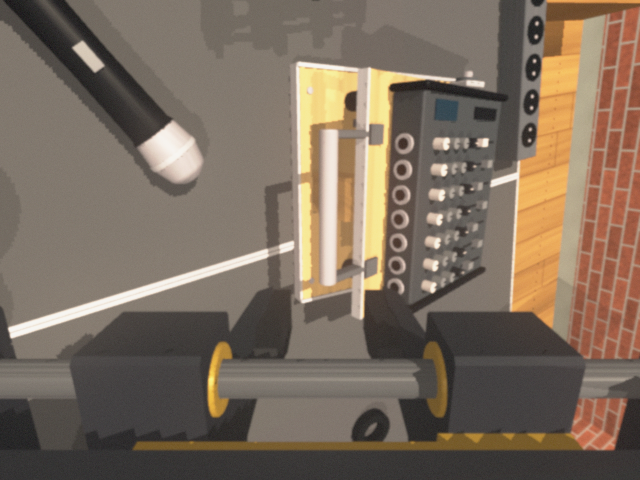

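View pics/w_scene.png

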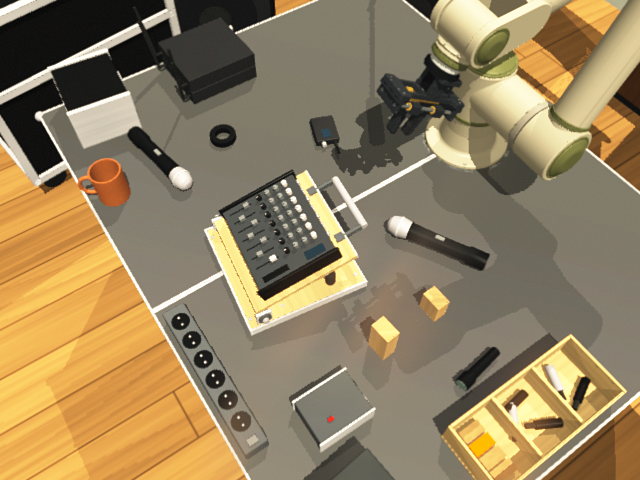

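```bash
python3 -c "
from rig import finish_job
print(finish_job())"
```

```text
the job is handed in; nothing more can be done
None
```

The mixing desk is at its 15° slope, resting on the middle block, and the job is handed in at about 25 s on the robot's clock. `finish_job()` gave no verdict.

- **Raising:** I lifted the plate by its handle to about 0.73 rad. It stayed up by itself after I let go.
- **Block:** The middle block measured 78 mm against 80 mm nominal. The other two came out at 96 and 59 mm, so there was no doubt which one it was. I stood it in the pocket with the gripper leaned back 26°. It touched the floor at the expected height with an upward force of 9–14 N. The wrist picture afterwards matched a fully seated block to about 2 pixels.
- **Lowering:** I brought the plate down in small steps until the block took it, at about 8–10 N and roughly 0.266 rad from the arm's pose. Then I opened the gripper and backed away.

**Last checks:**
- **Angle:** The handle shows at x≈329 in the wrist picture, where 0.262 rad predicts 327.6, so the plate is at about 0.265–0.27 rad. It holds there untouched, although it would sink at that angle without support.
- **Clearance:** The robot touches nothing; the wrist force is about 1 N, which is noise.
- **Other objects:** The low and tall blocks, microphone, tape, bodypack and torch look unmoved in the scene picture, judged by eye.

**Disagreements:**
- The pocket looked about 5% wider in the wrist picture than the model predicted, and block and pocket were 1–2 mm off in relative position. I corrected for this from the picture before inserting the block.
- While lifting, the handle bar slid a few millimetres in the pads, with up to 24 N at the wrist.
- My first way of turning for the block would have run the last joint out of range, so I turned back and gripped it from the far side.

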